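Tighten the lugged lock nut with short wrench strokes

ROBOT

A 6-joint arm with a two-finger parallel gripper is mounted at the origin on the work surface. World frame = base frame: x ahead of the robot, y to its left, z up, the work surface at z = 0. Lengths are in m, angles in rad, forces in N, time in s.
With the tool pointing down it reaches from about 0.325 to 0.775 m from the base axis. Payload 5.5 kg.
Tool frame: the origin (TCP) lies between the finger pads; the fingertips stand 11 mm ahead of it and the grasp point (between the pads) lies 8 mm behind it (manip.tip_reach is the distance from the TCP to the fingertips, in m); z points along the fingers, y is the direction in which the jaws open and shut (so a half turn about z gives the same grasp; the last joint's range is limited). The gripper opens to 85 mm and grips with 20 to 120 N. Pads are 22 mm wide; open, the fingers measure 114 mm over their backs; the gripper's body (76 mm by 85 mm) begins 54 mm behind the grasp point. The pads swing forward as they close: fully open they stand 13 mm farther back than shut.
Start: joints at [-1.275, 0.091, 1.231, -0, 1.82, -0.057], TCP at [0.207, -0.563, 0.222] pointing down, gripper open.
Joint ranges: [-2.87, 2.87], [-0.86, 2.18], [0.17, 2.46], [-1.51, 4.65], [0.06, 2.69], [-2.65, 2.65]. Speed limits (rad/s): [2.57, 2.57, 3.01, 3.14, 3.14, 3.14].

INTERFACE

Orientations are given as a unit quaternion [w, x, y, z].
In Python, from workcell import sense, eyes, workorder, manip gives the robot as it stands.
- The arm moves only by the tool apply_moves, never from a script. Its argument "moves" is text: rows parted by semicolons, each of 5 numbers parted by spaces: the shift along the tool's x, y, z in m, then the turn about the tool's z in rad, then the closure, from -1 (fully open) to 1 (shut). A call has 1 to 12 rows; each row shifts and turns the pose as measured when the row begins, along the tool's axes as they then stand; what a row does not reach is not made up. A row lasts 1/8 s, in which the tool goes at most 62.5 mm and 10.7 degrees, less where a joint would pass 70% of its speed; a pose out of reach is approached as far as the arm can. A call is refused whole if a number of a shift passes 0.0625 or a number of a turn 0.188, either way. A call with a gripper value outside its range is refused whole. The fingers move at their own pace and stop on an object; "force" is the grip in N (left out, the last holds). Time passes only in rows, so rows that do not move let the fingers close. It gives the time, the measured TCP pose, the force and the opening at its end, in the units of the state.
- sense(): the state, without advancing time (a new reading comes with each control period).
- eyes.camera(name): name is "side" or "top"; returns a dict with "color" (480x640x3 uint8, red, green, blue), "K" (3x3 intrinsics, pixels), "extrinsics" (4x4, takes a point from world to camera coordinates). Camera axes: x right, y up, looking along -z (the intrinsics and any distortion apply to the point x, -y, -z); pixel columns grow to the right and rows downward; lengths in m; the calibration is good to about 2 mm. A picture is of the moment at which its call begins. There is no depth.
- workorder.sign_off(): hands the job in, once; it reports no verdict.
The state is a dict: "time": time; "joints": joint angles; "qd": joint speeds; "effort": joint torques, N m; "tcp_pos": TCP position; "tool_rot": TCP orientation; "wrist_force": force on the tool from outside, world axes, zero at the start; "ft_torque": the same for the moment, N m; "finger_gap": opening from 0.0 (shut) to 1.0 (fully open).
Only numpy, scipy, OpenCV 4.12 (cv2) and the standard library are available. Lean on these libraries where they do the work, as an engineer would, in place of code of your own. Each camera call takes 0.05 s, during which the arm holds its last target.

TASK

Tighten the brass lock nut in the steel jig clockwise with the blue-handled pin wrench until its red lug points into the green sector. The jig walls allow only a short swing, so lift the wrench off, swing it back and reseat it for another stroke. Keep the fingers off the jig and nut, and at the end leave the wrench sitting level and fully down on the nut.

Things in the scene. Friction and masses are not known exactly. Their poses are not given: they have to be found in the camera images.
- wrench_grip (a point): Grip centre on the handle of the loose 0.35 kg pin wrench, lying pins down on the bench left or right of the jig (a plain steel open-ended spanner lies opposite). Point 15 mm above the wrench's underside; +x to the head centre, 72 mm away. Blue handle 16 mm wide, 6 to 24 mm above the underside, 51 to 155 mm from the head centre, black foot 20 mm wide to 165. Close fingers along y.
- pin_wrench: The wrench's head: origin under its centre at the underside (pin ends); handle along -x, z up. Steel ring, diameters 80 and 52 mm, 12 to 24 mm up; four pins 7 mm thick, 12 mm long, at 33 mm radius on the +-x and +-y axes. Wrench angle = yaw of its x from the jig's x, counter-clockwise. Seated on the nut, origin 42 mm above bench; clear of the lugs 14 mm higher. Balances level on the nut when let go.
- jig: Fixed steel jig, origin at bench level under the nut's upright axis, z up. Pedestal 100 mm wide, top 40 mm high, with a green sector on its +x side. Side walls, inner faces y = +-100 mm, 80 mm high, x = -155 to 110; wall at x = 100, 65 mm high; open to -x. So the handle must point to -x and swings 33 degrees each way; a stroke goes clockwise from wrench angle about +31 to -31 degrees.
- locknut (a joint): Clockwise turn of the brass nut, rad: 0 to 0.2 at start, green sector from 1.25 to the stop at 1.9; friction 0.25 N m. 36 mm boss to 64 mm high; 8 lugs 45 degrees apart, 6 mm wide, to 40 mm radius (red one 46), 42 to 54 mm high, red at 94.5 degrees from jig x minus turn. Pins fall mid-gap at wrench angle 27 degrees minus turn, plus n x 45 (play 11 degrees, 6 mm each way), and push the lugs.

How it is judged:
On the way, in this order (a step that is already met when the one before it is completed fails the run):
1. first stroke: the seated wrench has turned the nut past 0.45 rad (value of joint locknut above 0.45 rad and z of pin_wrench in the frame of jig between 0.034 and 0.05 m and horizontal distance between pin_wrench and jig below 0.015 m), for 0.1 s.
2. the wrench is lifted clear of the lugs (z of pin_wrench in the frame of jig above 0.054 m), for 0.1 s.
3. the reseated wrench has turned the nut into the green sector (value of joint locknut above 1.25 rad and z of pin_wrench in the frame of jig between 0.034 and 0.05 m and horizontal distance between pin_wrench and jig below 0.015 m), for 0.1 s.
At the end, for the whole second after the job is handed in: The nut's red lug is in the green sector (joint beyond 1.25 rad); the pin wrench sits at rest on the nut, level within 10 degrees, its head centred on the nut within 15 mm and its underside 34 to 50 mm above the bench (42 when fully down) (all of step 3 and angle between pin_wrench's own z axis and vertical below 0.17 rad and velocity of joint locknut below 0.05 rad/s and linear speed of pin_wrench below 0.02 m/s); the robot touches nothing.
It fails at once if the fingers push on the jig or the nut (over 6 N) (contact force between the fingers and jig above 6 N).
It also fails if it takes over 58 s, if anything falls off the work surface, if the arm or the gripper's body presses on something with over 40 N, if the wrist force passes 120 N, or if a joint passes its speed limit or range.

## Working session

There is one attempt and no reset: what is moved stays moved. The work goes in short steps, Python scripts to look and compute and a tool call to move; the robot and the scene stay as the last step left them, time stands still between calls to the robot, and variables do not carry over. Pictures are saved under pics/ and viewed, and the job is handed in when it is done.

Besides the shell and the picture viewer there is one more tool, called after "Request:" by a JSON object that holds its "fn" and its "kwargs". apply_moves: Moves the arm, as the interface text tells. Its arguments: {"type":"object","properties":{"moves":{"type":"string"},"force":{"type":"number"}},"required":["moves"]}

```bash
ls; mkdir -p pics
python3 - <<'E'
from workcell import sense, eyes, workorder, manip
import cv2,numpy as np
print(sense()); print(manip.tip_reach)
for n in("side","top"):
    c=eyes.camera(n); cv2.imwrite(f"pics/{n}0.png",c["color"][:,:,::-1]); print(n,c["K"],c["extrinsics"],[k for k in c])
E
```

```text
pics
{'time': 0.0, 'joints': array([-1.27469043e+00,  9.18653343e-02,  1.23188331e+00,  1.95043657e-05,
        1.81978803e+00, -5.66669897e-02]), 'qd': array([-0.00037506,  0.00031868,  0.00053786,  0.00101605, -0.00055265,
        0.00088465]), 'effort': array([-4.33817684e-05, -4.58729696e+01, -4.18025637e+01,  2.80985722e-05,
        1.19634930e-02,  1.64904463e-05]), 'tcp_pos': array([ 0.20723772, -0.56275999,  0.22104845]), 'tool_rot': array([-9.66183792e-04,  9.84483316e-01,  1.75475510e-01, -1.06704883e-04]), 'wrist_force': array([-0.16419604,  0.42848803, -0.41759507]), 'ft_torque': array([ 0.00999025, -0.01085228,  0.01887352]), 'finger_gap': 1.003045014262783}
0.011
side [[480.23515107   0.         316.77045711]
 [  0.         480.23515107 233.24316713]
 [  0.           0.           1.        ]] [[-0.8499331  -0.52678512 -0.01054365  0.46488422]
 [ 0.31951375 -0.53121976  0.78467607 -0.19012716]
 [-0.41895667  0.66355331  0.61981635 -0.67160151]
 [ 0.          0.          0.          1.        ]] ['color', 'K', 'extrinsics']
top [[469.38837414   0.         312.20316245]
 [  0.         469.38837414 234.43846302]
 [  0.           0.           1.        ]] [[ 0.13132101 -0.99132305  0.00578005 -0.03419583]
 [ 0.96235641  0.12887901  0.23929131 -0.52138391]
 [-0.23795992 -0.02586151  0.97093062 -0.82554338]
 [ 0.          0.          0.          1.        ]] ['color', 'K', 'extrinsics']
```

View pics/top0.png

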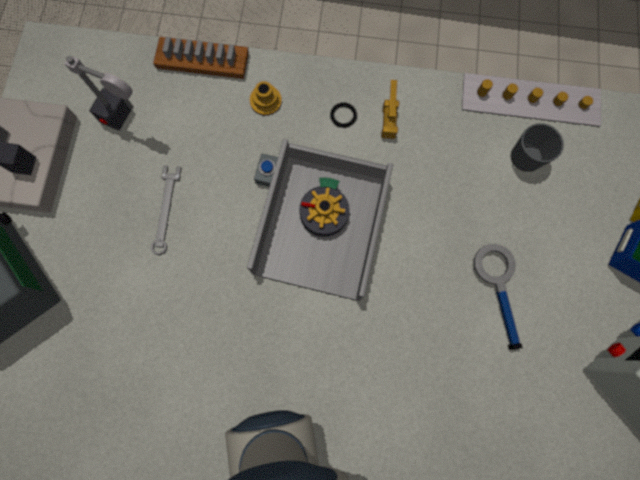

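View pics/side0.png

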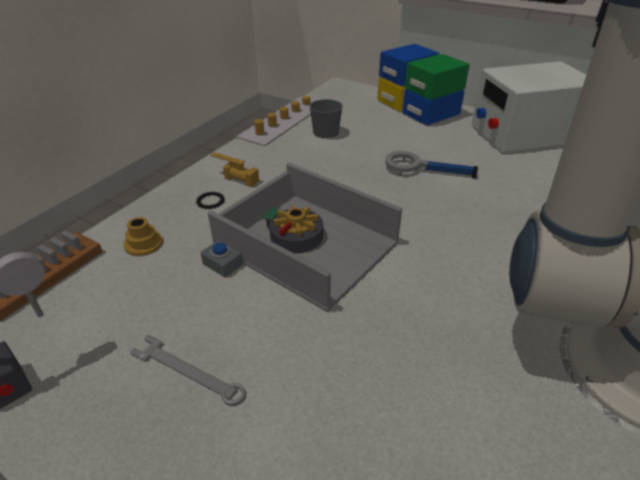

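Top view: the wrench is on the right, with its ring at about (495,265) and handle end at (514,346). The jig and nut are near (324,210), with the red lug pointing left at (307,204). I'll measure these next.

```bash
cat > h.py <<'E'
from workcell import sense, eyes, workorder, manip
import cv2,numpy as np
def cam(n):
    c=eyes.camera(n); return c
def ray(c,uv):
    K,E=c["K"],c["extrinsics"]; R,t=E[:3,:3],E[:3,3]
    d=np.array([(uv[0]-K[0,2])/K[0,0],-(uv[1]-K[1,2])/K[1,1],-1.0])
    return -R.T@t, R.T@d
def onz(c,uv,z):
    o,d=ray(c,uv); return o+d*(z-o[2])/d[2]
def proj(c,p):
    q=c["extrinsics"][:3,:3]@np.asarray(p)+c["extrinsics"][:3,3]
    return np.array([c["K"][0,0]*q[0]/-q[2]+c["K"][0,2], c["K"][1,1]*q[1]/q[2]+c["K"][1,2]])
def crop(c,x0,y0,x1,y1,s,f,hsv=False):
    im=cv2.resize(c["color"][y0:y1,x0:x1,::-1],None,fx=s,fy=s,interpolation=cv2.INTER_CUBIC); cv2.imwrite(f,im)
E
python3 - <<'E'
from h import *
for n,b1,b2 in(("top",(240,130,400,310),(460,230,540,360)),("side",(200,155,410,310),(370,140,490,190))):
    c=cam(n)
    crop(c,*b1,4 if n=="top" else 3.5,f"pics/{n}_jig.png") if n=="side" else crop(c,245,135,400,305,3.5,f"pics/{n}_jig.png")
    hsv=cv2.cvtColor(c["color"],cv2.COLOR_RGB2HSV)
    m=cv2.inRange(hsv,(105,120,40),(125,255,255))
    N,l,s,ce=cv2.connectedComponentsWithStats(m)
    print(n,[(s[i],ce[i]) for i in range(1,N) if s[i,4]>60])
    for nm,lo,hi in(("red",(0,150,60),(8,255,255)),("green",(60,80,30),(90,255,255)),("brass",(15,130,80),(30,255,255))):
        m=cv2.inRange(hsv,lo,hi); N,l,s,ce=cv2.connectedComponentsWithStats(m)
        print(nm,[(s[i].tolist(),ce[i].round(1).tolist()) for i in range(1,N) if s[i,4]>12])
E
```

```text
top [(array([261, 161,  11,  11,  95], dtype=int32), array([266.51578947, 166.08421053])), (array([610, 221,  30,  61, 835], dtype=int32), array([628.36526946, 254.57125749])), (array([497, 292,  22,  53, 441], dtype=int32), array([507.86848073, 317.70748299])), (array([631, 323,   9,  13,  78], dtype=int32), array([636.08974359, 329.37179487]))]
red [([99, 119, 8, 5, 17], [102.5, 120.9]), ([301, 202, 14, 6, 44], [307.6, 204.5]), ([608, 343, 18, 14, 139], [616.7, 349.4])]
green [([320, 178, 19, 11, 157], [328.5, 182.7]), ([0, 226, 44, 65, 823], [16.8, 262.7]), ([633, 242, 7, 20, 83], [636.9, 253.1])]
brass [([236, 60, 6, 10, 15], [238.5, 64.2]), ([383, 80, 16, 54, 523], [390.6, 110.6]), ([482, 80, 10, 10, 78], [486.6, 84.2]), ([250, 82, 31, 33, 564], [264.8, 99.3]), ([506, 84, 12, 10, 77], [511.8, 88.2]), ([532, 88, 11, 10, 78], [537.1, 92.4]), ([557, 92, 11, 10, 77], [562.1, 96.4]), ([582, 96, 11, 10, 78], [586.9, 100.4]), ([307, 188, 38, 40, 766], [324.9, 208.3]), ([631, 208, 9, 12, 61], [635.5, 213.9])]
side [(array([ 380,   44,   58,   41, 1049], dtype=int32), array([401.92183031
[... 347 characters left out ...]
15, 247.85470085]))]
red [([489, 118, 9, 10, 80], [493.0, 122.6]), ([280, 222, 11, 13, 72], [284.9, 228.1]), ([0, 384, 13, 12, 118], [5.4, 389.6])]
green [([405, 54, 64, 45, 2069], [437.0, 75.3]), ([263, 207, 15, 13, 108], [270.7, 213.5])]
brass [([378, 78, 27, 33, 515], [390.8, 93.3]), ([303, 97, 6, 7, 25], [305.2, 98.8]), ([292, 102, 7, 9, 33], [294.6, 104.7]), ([281, 107, 6, 11, 40], [282.9, 110.9]), ([268, 113, 7, 13, 50], [270.6, 117.4]), ([255, 119, 8, 15, 50], [257.8, 123.4]), ([212, 153, 31, 12, 114], [228.7, 158.8]), ([224, 164, 33, 22, 319], [239.0, 172.6]), ([274, 206, 43, 27, 481], [296.6, 219.7]), ([124, 218, 38, 37, 535], [138.2, 239.0]), ([280, 223, 5, 4, 16], [281.8, 224.4])]
```

View pics/top_jig.png

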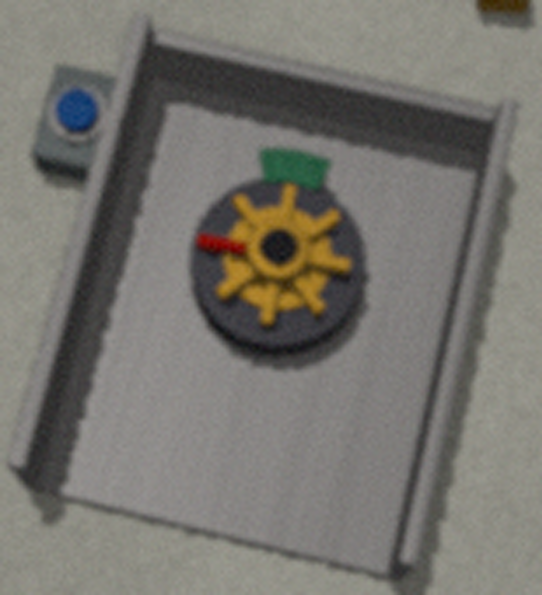

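View pics/side_jig.png

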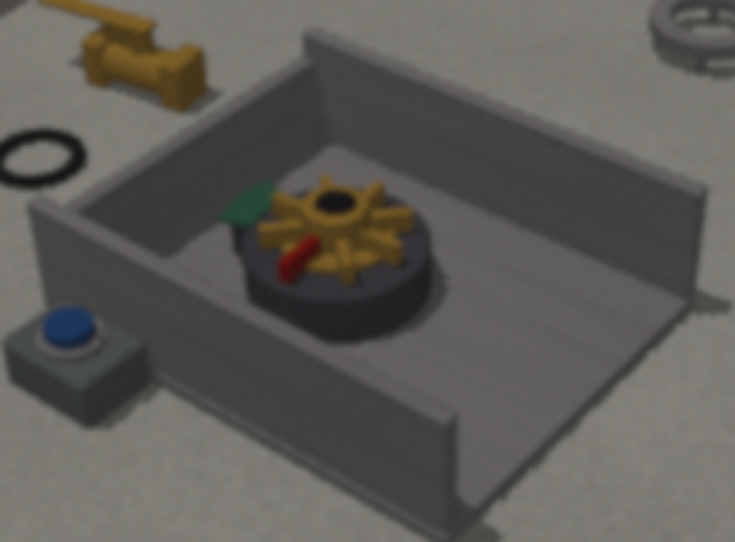

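Top crop: the boss hole is at about (324.7,205.3), the red lug tip is to the left, and the wall tops run from (287,141) to (250,268) and from (391,164) to (361,298). Side crop: the boss hole is at about (296,213).

Run:
```python
from h import *
a=cam("top"); crop(a,465,235,535,360,4.7,"pics/top_w.png")
b=cam("side"); crop(b,375,140,490,190,6.5,"pics/side_w.png")
# dark hole centroid
def hole(c,x0,y0,x1,y1,thr):
    g=cv2.cvtColor(c["color"],cv2.COLOR_RGB2GRAY)[y0:y1,x0:x1]
    N,l,s,ce=cv2.connectedComponentsWithStats((g<thr).astype(np.uint8))
    return [(s[i].tolist(),(ce[i]+[x0,y0]).round(2).tolist()) for i in range(1,N) if s[i,4]>8]
print(hole(a,318,198,332,213,60)); print(hole(b,288,207,304,219,60))
def s2(uv,o): return np.array(uv)/3.5+np.array(o)-0.36
o=(245,135)
pt=onz(a,s2((279,246),o),.064); ps=onz(b,s2((336,203),(200,155)),.064); print("boss",pt,ps)
L1,L2=[onz(a,s2(p,o),.08) for p in((142,22),(17,465))]
R1,R2=[onz(a,s2(p,o),.08) for p in((511,106),(411,570))]
for A,B in((L1,L2),(R1,R2)): print(A,B,np.linalg.norm(A-B),np.degrees(np.arctan2(*(A-B)[1::-1])))
print("walls sep",np.cross((L1-L2)[:2]/np.linalg.norm((L1-L2)[:2]),(R2-L2)[:2]))
g=onz(a,(328.5,182.7),.04); d=g-pt; print("green",np.degrees(np.arctan2(d[1],d[0])),np.linalg.norm(d[:2]))
r=onz(a,(307.6,204.5),.054); d=r-pt; print("red",np.degrees(np.arctan2(d[1],d[0])),np.linalg.norm(d[:2]))
r=onz(b,(284.9,228.1),.051); d=r-ps; print("redside",np.degrees(np.arctan2(d[1],d[0])),np.linalg.norm(d[:2]))
```

```text
[([2, 3, 10, 9, 72], [324.21, 205.0])]
[([2, 2, 12, 7, 63], [295.38, 212.41])]
boss [0.58222254 0.01943891 0.064     ] [0.58089095 0.01619558 0.064     ]
[0.69670095 0.11142954 0.08      ] [0.44050676 0.13972132 0.08      ] 0.25775160305198996 -6.301696997213927
[ 0.67431967 -0.09739115  0.08      ] [ 0.41334979 -0.06976468  0.08      ] 0.26242808241666393 -6.042870085967752
walls sep -0.2112010728880324
green -2.2868829180412327 0.05486407732066337
red 90.56562390312382 0.0324983420556258
redside 88.69919005245711 0.0339478419346066<stdin>:16: DeprecationWarning: Arrays of 2-dimensional vectors are deprecated. Use arrays of 3-dimensional vectors instead. (deprecated in NumPy 2.0)
```

View pics/top_w.png

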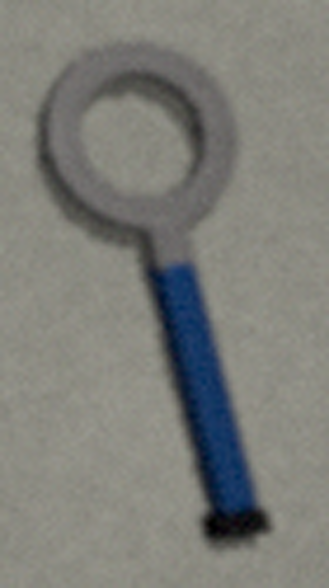

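View pics/side_w.png

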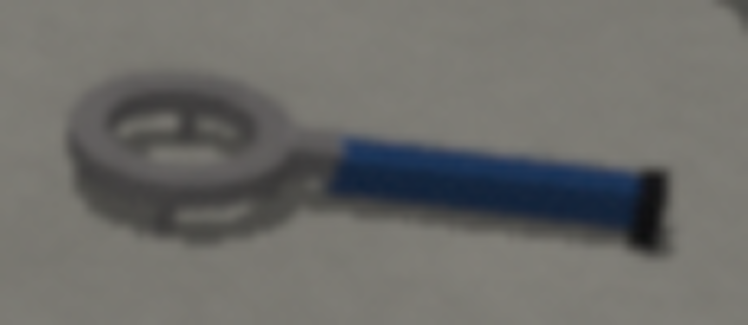

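The wrench crops show the ring's top-face centre at about (494.8,263.5) in the top view and (402.6,159.3) in the side view. The handle is clean blue in both.

Run:
```python
from h import *
a=cam("top");b=cam("side")
def tri(ua,ub):
    o,d=ray(a,ua);p,e=ray(b,ub)
    s=np.linalg.lstsq(np.c_[d,-e],p-o,rcond=None)[0]
    P,Q=o+d*s[0],p+e*s[1]; return (P+Q)/2,np.linalg.norm(P-Q)
print("boss tri",tri((324.45,205.1),(295.5,212.5)))
print("ring tri",tri((494.8,263.5),(402.6,159.3)))
print("ring top/side z24",onz(a,(494.8,263.5),.024),onz(b,(402.6,159.3),.024))
for c,bx in((a,(490,285,530,355)),(b,(420,155,480,185))):
    hsv=cv2.cvtColor(c["color"],cv2.COLOR_RGB2HSV)
    m=cv2.inRange(hsv,(105,120,40),(125,255,255)); k=np.zeros_like(m);k[bx[1]:bx[3],bx[0]:bx[2]]=1; m*=k
    ys,xs=np.nonzero(m); pts=np.c_[xs,ys].astype(np.float32)
    r=cv2.minAreaRect(pts); print(r)
    w=np.array([onz(c,p,.020)[:2] for p in pts]);
    r=cv2.minAreaRect((w*1000).astype(np.float32)); print("world mm",r)
    vx,vy,x,y=cv2.fitLine(w.astype(np.float32),cv2.DIST_L2,0,1e-4,1e-4).ravel(); print("yaw",np.degrees(np.arctan2(vy,vx)),x,y)
```

```text
boss tri (array([0.58027461, 0.01886647, 0.06651518]), np.float64(0.0017118848077427352))
ring tri (array([ 0.51976814, -0.32551577,  0.02436429]), np.float64(0.0010530101780403226))
ring top/side z24 [ 0.52036729 -0.32552131  0.024     ] [ 0.51946028 -0.32617949  0.024     ]
((507.86761474609375, 317.9036865234375), (54.1037483215332, 8.499054908752441), 75.3236083984375)
world mm ((419.3642578125, -355.71844482421875), (99.78662872314453, 16.552066802978516), 17.10130500793457)
yaw 17.02249 0.41857287 -0.35617477
((449.9590759277344, 167.84811401367188), (46.03545379638672, 7.419418811798096), 6.709836959838867)
world mm ((416.7266540527344, -351.5706481933594), (99.40753173828125, 32.7874755859375), 17.00078010559082)
yaw 17.813349 0.4165049 -0.35148937
```

```bash
cat >> h.py <<'E'
from scipy.spatial.transform import Rotation as Ro
def st():
    s=sense(); q=s["tool_rot"]; R=Ro.from_quat([q[1],q[2],q[3],q[0]]).as_matrix()
    yaw=np.degrees(np.arctan2(R[1,0],R[0,0])); return s,R,yaw
def to(p,yawt):
    s,R,yaw=st(); d=np.asarray(p)-s["tcp_pos"]
    print("t",round(s["time"],2),"pos",s["tcp_pos"].round(4),"yaw",round(yaw,2),"tilt",np.degrees(np.arccos(-R[2,2])).round(2),"gap",round(s["finger_gap"],3),"F",s["wrist_force"].round(1),"T",s["ft_torque"].round(2))
    print("shift tool mm",(R.T@d*1000).round(1),"turn rad",np.radians(yaw-yawt).round(3))
E
python3 -c "
from h import *
to((.4506,-.3466,.12),17)"
```

```text
t 0.4 pos [ 0.2073 -0.563   0.222 ] yaw 20.21 tilt 0.01 gap 0.999 F [-0.  -0.   0.4] T [0.   0.03 0.04]
shift tool mm [ 303.1 -119.   102.1] turn rad 0.056
```

Request:
{"fn": "apply_moves", "kwargs": {"moves": "0.05 -0.02 0.01 0 -1;0.05 -0.02 0.015 0 -1;0.05 -0.02 0.015 0 -1;0.05 -0.02 0.02 0 -1;0.05 -0.02 0.02 0 -1;0.05 -0.019 0.02 0 -1;0 0 0 0.056 -1;0 0 0 0 -1", "force": 110}}

```text
time: 1.4
tcp_pos: [0.4548, -0.3417, 0.1186]
tool_rot: [0.001, 0.989, 0.147, 0.0]
wrist_force: [0.1, 0.6, 0.6]
finger_gap: 0.996
```

```bash
python3 -c "
from h import *
to((.4506,-.3466,.013),17)
c=cam('top');crop(c,420,200,600,380,3,'pics/g1.png')"
```

```text
t 1.4 pos [ 0.4548 -0.3417  0.1186] yaw 16.85 tilt 0.12 gap 0.996 F [0.1 0.6 0.6] T [ 0.02 -0.04 -0.02]
shift tool mm [ -5.4   3.2 105.6] turn rad -0.003
```

View pics/g1.png

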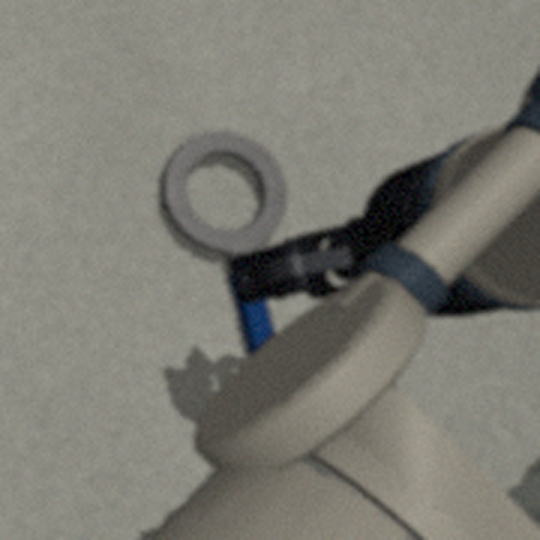

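The gripper is above the handle and square to it, with the ring just ahead of the fingers. Descending now.

Request:
{"fn": "apply_moves", "kwargs": {"moves": "-0.0054 0.0032 0.05 0 -1;0 0 0.04 0 -1;0 0 0.012 0 -1;0 0 0 0 -1"}}

```text
time: 1.95
tcp_pos: [0.4503, -0.3503, 0.0178]
tool_rot: [0.003, 0.989, 0.146, 0.002]
wrist_force: [-0.3, -0.7, -0.1]
finger_gap: 1.001
```

```bash
python3 -c "
from h import *
to((.4506,-.3466,.014),17)"
```

```text
t 1.95 pos [ 0.4503 -0.3503  0.0178] yaw 16.83 tilt 0.45 gap 1.001 F [-0.3 -0.7 -0.1] T [-0.04  0.03  0.  ]
shift tool mm [ 1.3 -3.5  3.8] turn rad -0.003
```

Request:
{"fn": "apply_moves", "kwargs": {"moves": "0.001 -0.0035 0.0035 0 -1;0 0 0 0 0;0 0 0 0 0.5;0 0 0 0 1;0 0 0 0 1;0 0 0 0 1;0 0 0 0 1", "force": 110}}

```text
time: 2.82
tcp_pos: [0.4527, -0.3487, 0.0201]
tool_rot: [0.007, 0.989, 0.146, 0.005]
wrist_force: [-0.9, 0.1, -0.9]
finger_gap: -0.002
```

```bash
python3 -c "
from h import *
to((.4506,-.3466,.15),17)"
```

```text
t 2.83 pos [ 0.4527 -0.3487  0.0201] yaw 16.85 tilt 0.96 gap -0.002 F [-0.9  0.1 -0.9] T [ 0.04 -0.   -0.01]
shift tool mm [  -0.3   -0.7 -129.9] turn rad -0.003
```

```bash
python3 -c "
from h import *
c=cam('top');crop(c,420,200,600,380,3,'pics/g2.png')
c=cam('side');crop(c,340,80,540,230,4,'pics/g2s.png')
to((.4506,-.3466,.15),17)"
```

```text
t 2.92 pos [ 0.4526 -0.3486  0.02  ] yaw 16.85 tilt 0.95 gap -0.002 F [0.5 0.5 0.3] T [ 0.05  0.04 -0.04]
shift tool mm [  -0.3   -0.7 -130. ] turn rad -0.003
```

View pics/g2.png

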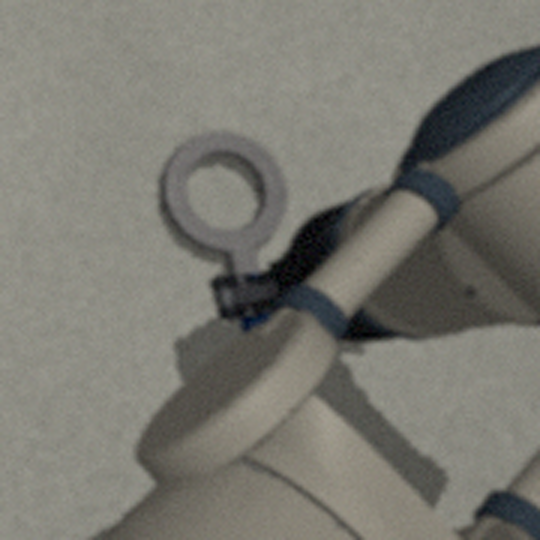

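View pics/g2s.png

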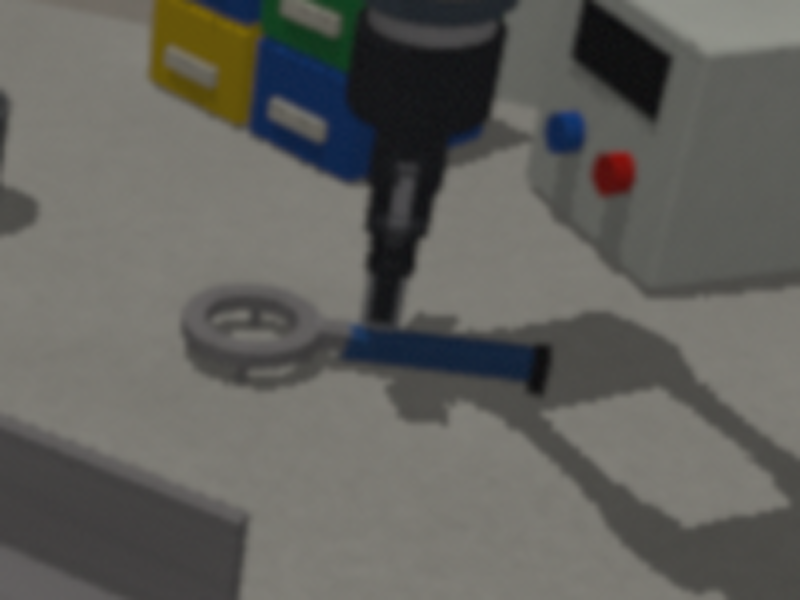

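```bash
python3 -c "
from h import *
s,R,y=st()
c=cam('side');f=10;x0,y0=400,120
im=cv2.resize(c['color'][y0:y0+60,x0:x0+80,::-1],None,fx=f,fy=f,interpolation=cv2.INTER_CUBIC)
for d,col in((0,(0,255,0)),(.011,(0,0,255)),(-.008,(0,255,255))):
    p=proj(c,s['tcp_pos']+R[:,2]*d); print(d,p); cv2.circle(im,tuple(int(v) for v in (p-[x0,y0]+.5)*f),4,col,1)
cv2.imwrite('pics/g3.png',im)"
```

```text
0 [433.97251172 164.14431207]
0.011 [433.25354172 168.35063678]
-0.008 [434.50124262 161.05097871]
```

View pics/g3.png

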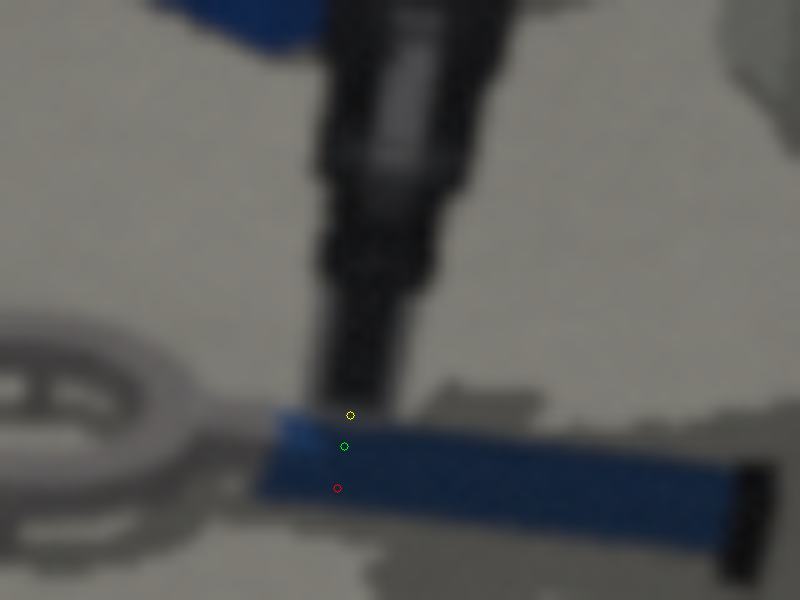

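Request:
{"fn": "apply_moves", "kwargs": {"moves": "0 0 -0.05 0 1;0 0 0 0 1;0 0 0 0 1"}}

```text
time: 3.35
tcp_pos: [0.4515, -0.3476, 0.0699]
tool_rot: [0.006, 0.989, 0.146, 0.004]
wrist_force: [0.3, -0.6, -0.1]
finger_gap: -0.001
```

```bash
cat > v.py <<'E'
from h import *
import sys
def show(fn):
    s,R,y=st()
    c=cam('side');f=10
    p=proj(c,s['tcp_pos']);x0,y0=int(p[0])-40,int(p[1])-30
    im=cv2.resize(c['color'][y0:y0+60,x0:x0+80,::-1],None,fx=f,fy=f,interpolation=cv2.INTER_CUBIC)
    for d,col in((0,(0,255,0)),(.011,(0,0,255)),(-.008,(0,255,255))):
        p=proj(c,s['tcp_pos']+R[:,2]*d); cv2.circle(im,tuple(int(v) for v in (p-[x0,y0]+.5)*f),4,col,1)
    cv2.imwrite(fn,im); to((.4506,-.3466,.014),17)
show(sys.argv[1])
E
python3 v.py pics/g4.png
```

```text
t 3.4 pos [ 0.4519 -0.348   0.0707] yaw 16.85 tilt 0.91 gap -0.005 F [ 0.8 -0.2  1. ] T [-0.   -0.01 -0.  ]
shift tool mm [-1.3 -2.5 56.6] turn rad -0.003
```

View pics/g4.png

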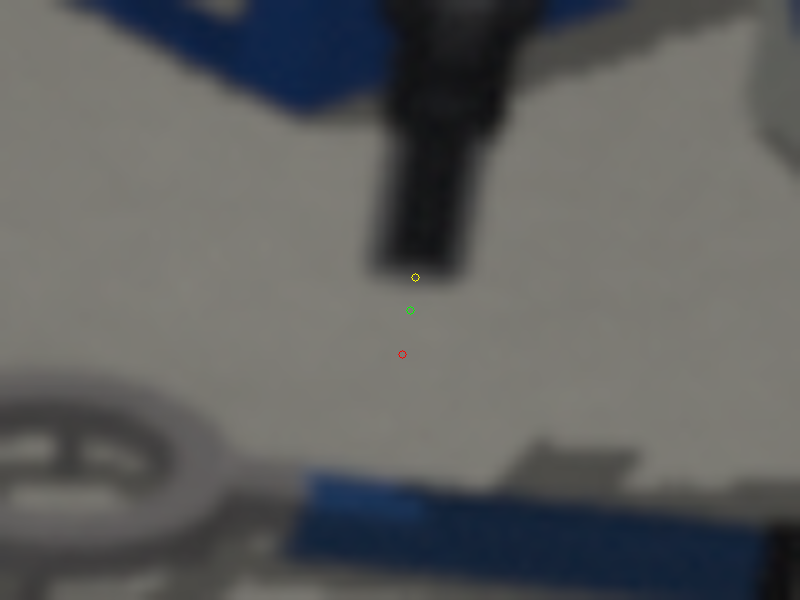

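The shut fingertips appear about where the "8 mm behind" point projects, so the real tips sit higher than tip_reach says. That agrees with the grasp having closed on top of the handle. I'll part-open the fingers and feel for the bench with small steps.

Request:
{"fn": "apply_moves", "kwargs": {"moves": "-0.0013 -0.0025 0.02 0 0.2;0 0 0.015 0 0.2;0 0 0.012 0 0.2;0 0 0 0 0.2"}}

```text
time: 3.9
tcp_pos: [0.4483, -0.3446, 0.0159]
tool_rot: [0.004, 0.989, 0.146, 0.003]
wrist_force: [-0.2, 0.0, 0.3]
finger_gap: 0.403
```

```bash
python3 v.py pics/g5.png; python3 -c "
from h import *
c=cam('top');crop(c,450,240,550,340,6,'pics/g5t.png')"
```

```text
t 3.95 pos [ 0.4487 -0.3449  0.0167] yaw 16.84 tilt 0.57 gap 0.401 F [-0.2 -0.2 -0.3] T [-0.02 -0.05  0.02]
shift tool mm [1.3 2.1 2.7] turn rad -0.003
```

View pics/g5.png

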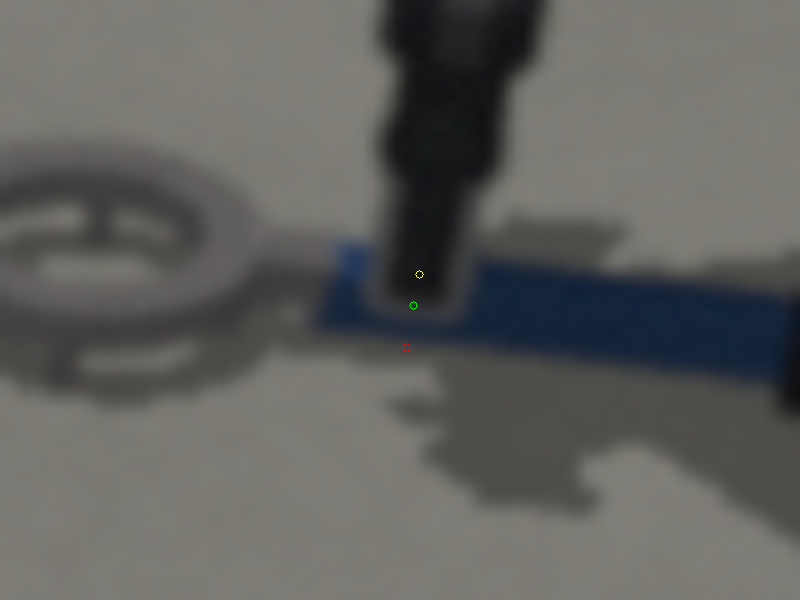

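View pics/g5t.png

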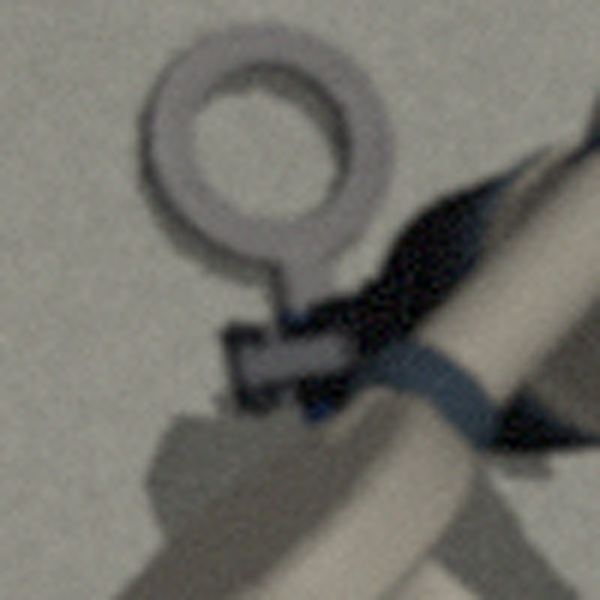

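The near finger is in front of the handle and its tip is visibly well above the bench. I'll feel downward.

Request:
{"fn": "apply_moves", "kwargs": {"moves": "0.001 0.002 0.006 0 0.2;0 0 0.005 0 0.2;0 0 0 0 0.2"}}

```text
time: 4.38
tcp_pos: [0.4518, -0.348, 0.0077]
tool_rot: [0.006, 0.989, 0.146, 0.004]
wrist_force: [0.1, -0.8, -1.0]
finger_gap: 0.397
```

```bash
python3 v.py pics/g6.png
```

```text
t 4.42 pos [ 0.4519 -0.348   0.008 ] yaw 16.84 tilt 0.86 gap 0.402 F [ 0.4 -0.   0.2] T [-0.05  0.02 -0.01]
shift tool mm [-0.8 -1.7 -6.1] turn rad -0.003
```

View pics/g6.png

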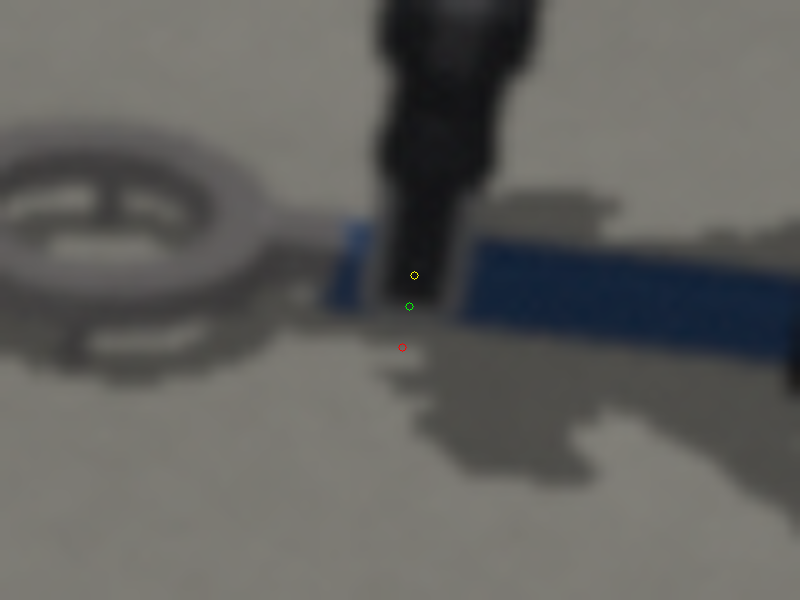

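Request:
{"fn": "apply_moves", "kwargs": {"moves": "-0.001 -0.001 0.005 0 0.2;0 0 0.003 0 0.2;0 0 0 0 0.2"}}

```text
time: 4.8
tcp_pos: [0.4508, -0.3475, -0.0002]
tool_rot: [0.006, 0.989, 0.146, 0.005]
wrist_force: [0.3, -0.1, -0.9]
finger_gap: 0.398
```

```bash
python3 v.py pics/g7.png
```

```text
t 4.85 pos [ 4.508e-01 -3.476e-01 -1.000e-04] yaw 16.84 tilt 0.91 gap 0.404 F [-0.1  0.6 -0.2] T [ 0.03 -0.03 -0.01]
shift tool mm [  0.2  -0.8 -14.1] turn rad -0.003
```

View pics/g7.png

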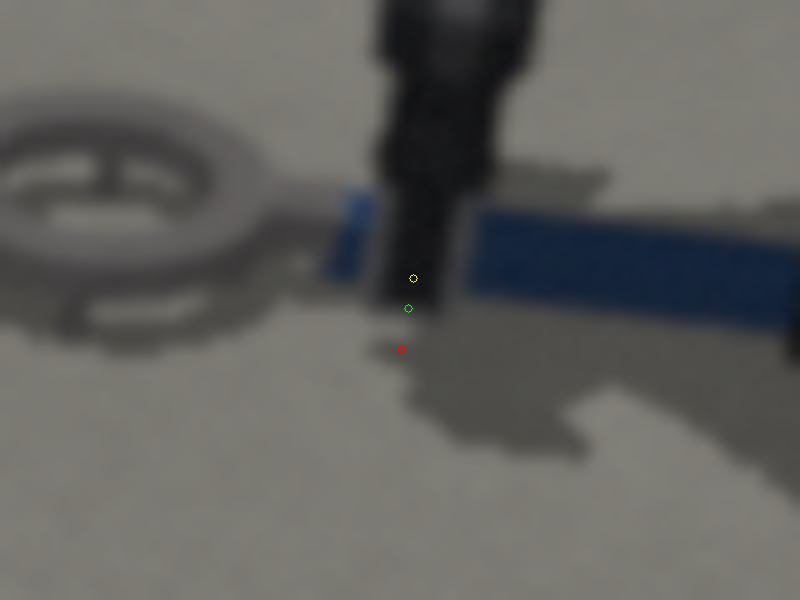

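Request:
{"fn": "apply_moves", "kwargs": {"moves": "0 -0.0008 0.0045 0 0.2;0 0 0 0 0.2"}}

```text
time: 5.1
tcp_pos: [0.4507, -0.3468, -0.0049]
tool_rot: [0.006, 0.989, 0.146, 0.005]
wrist_force: [-0.2, 0.8, -0.2]
finger_gap: 0.404
```

```bash
python3 v.py pics/g8.png
```

```text
t 5.15 pos [ 0.4509 -0.347  -0.0045] yaw 16.85 tilt 0.95 gap 0.398 F [-0.  1.  0.] T [ 0.01 -0.06 -0.02]
shift tool mm [  0.   -0.2 -18.5] turn rad -0.003
```

View pics/g8.png

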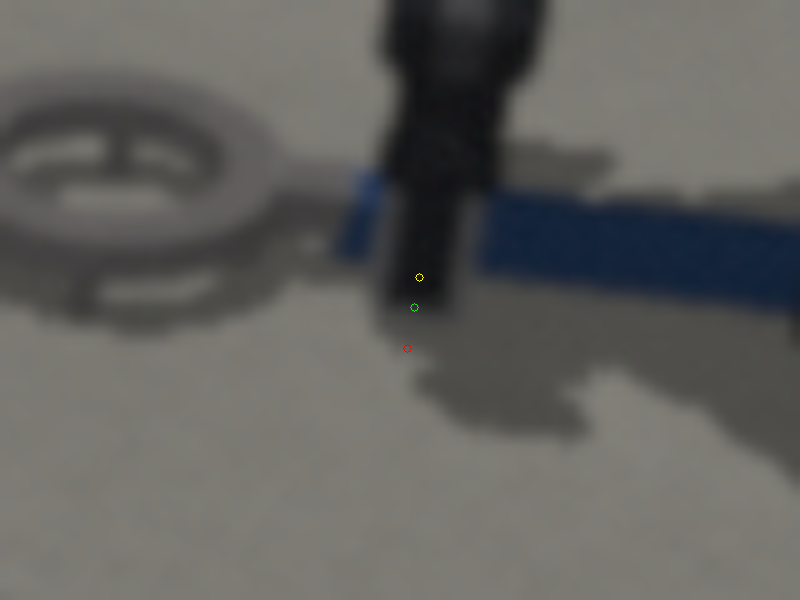

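Request:
{"fn": "apply_moves", "kwargs": {"moves": "0 0 -0.001 0 0.6;0 0 0 0 1;0 0 0 0 1;0 0 0 0 1;0 0 0 0 1", "force": 110}}

```text
time: 5.78
tcp_pos: [0.451, -0.3472, -0.0028]
tool_rot: [0.007, 0.989, 0.146, 0.005]
wrist_force: [-0.5, 1.0, 1.8]
finger_gap: 0.153
```

```bash
python3 v.py pics/g9.png
```

```text
t 5.83 pos [ 0.451  -0.3472 -0.0028] yaw 16.84 tilt 0.99 gap 0.157 F [0.1 0.5 1.3] T [0.1  0.05 0.05]
shift tool mm [ -0.1  -0.5 -16.8] turn rad -0.003
```

View pics/g9.png

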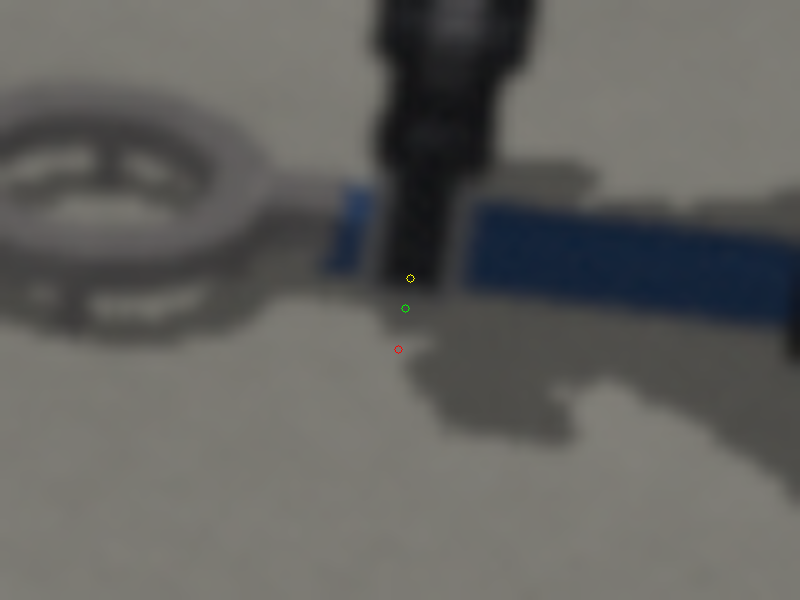

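Gripped: the gap is 0.155, so the handle is between the pads. Lifting.

Request:
{"fn": "apply_moves", "kwargs": {"moves": "0 0 -0.01 0 1;0 0 -0.02 0 1;0 0 -0.03 0 1;0 0 -0.04 0 1;0 0 -0.03 0 1;0 0 0 0 1"}}

```text
time: 6.58
tcp_pos: [0.4485, -0.345, 0.1342]
tool_rot: [0.007, 0.989, 0.147, 0.005]
wrist_force: [-0.5, -0.2, -2.5]
finger_gap: 0.155
```

```bash
python3 -c "
from h import *
to((.5131,-.0072,.130),20.5)
c=cam('top');crop(c,420,200,600,350,4,'pics/l1.png')
c=cam('side');crop(c,340,60,540,210,4,'pics/l1s.png')
"
```

```text
t 6.58 pos [ 0.4485 -0.345   0.1342] yaw 16.85 tilt 0.92 gap 0.155 F [-0.5 -0.2 -2.5] T [-0.02  0.12 -0.03]
shift tool mm [ 159.7 -304.7    1. ] turn rad -0.064
```

View pics/l1.png

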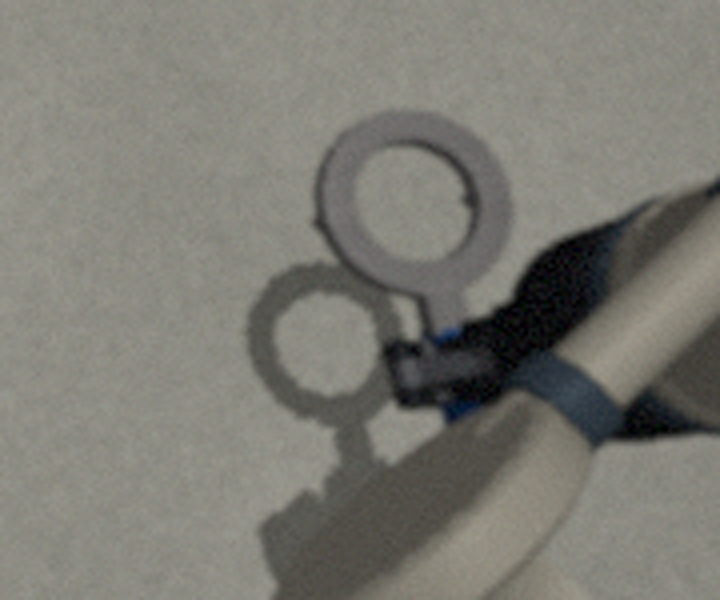

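View pics/l1s.png

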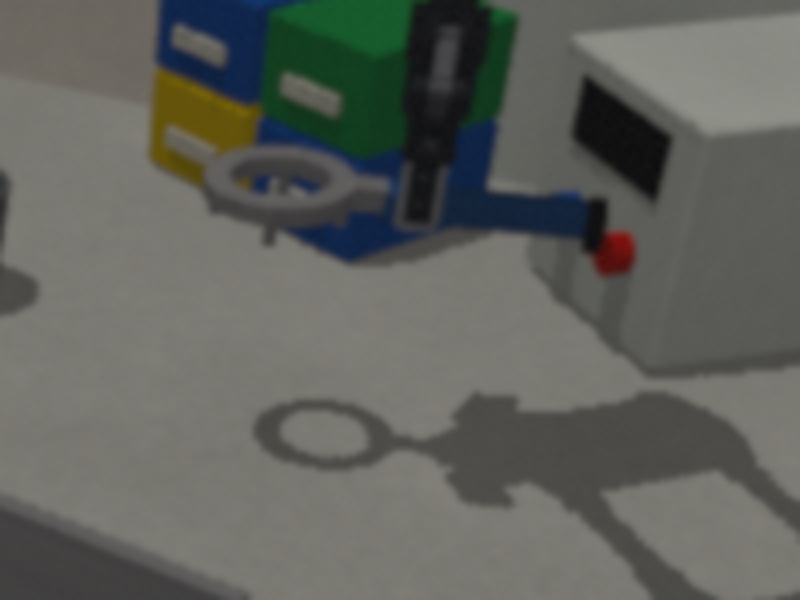

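```bash
cat >> h.py <<'E'
def tri2(a,b,ua,ub):
    o,d=ray(a,ua);p,e=ray(b,ub)
    s=np.linalg.lstsq(np.c_[d,-e],p-o,rcond=None)[0]
    P,Q=o+d*s[0],p+e*s[1]; return (P+Q)/2,np.linalg.norm(P-Q)
E
python3 -c "
from h import *
a=cam('top');b=cam('side')
print(tri2(a,b,(523.6,250.1),(409.9,103.6)))
print(tri2(a,b,(0,0),(1,1))[1]*0)
to((.5131,-.0072,.130),20.5)
"
```

```text
(array([ 0.51703897, -0.3222944 ,  0.15909632]), np.float64(0.002149801293125005))
0.0
t 6.78 pos [ 0.4466 -0.3434  0.128 ] yaw 16.85 tilt 0.36 gap 0.156 F [-1.6 -0.4 -3.8] T [-0.    0.16  0.03]
shift tool mm [ 161.1 -302.5   -3.5] turn rad -0.064
```

The wrench is level, with the head measured 72 mm ahead of the TCP and its height matching. Moving over the jig.

Request:
{"fn": "apply_moves", "kwargs": {"moves": "0.02 -0.038 0 0 1;0.02 -0.038 0 0 1;0.02 -0.038 0 0 1;0.02 -0.038 0 0 1;0.02 -0.038 0 0 1;0.02 -0.038 0 0 1;0.02 -0.038 0 0 1;0.01 -0.02 0 -0.03 1;0 0 0 -0.03 1;0 0 0 0 1"}}

```text
time: 8.02
tcp_pos: [0.5002, -0.0145, 0.1064]
tool_rot: [-0.005, 0.984, 0.176, -0.013]
wrist_force: [0.7, 0.3, -2.6]
finger_gap: 0.156
```

```bash
python3 -c "
from h import *
to((.5131,-.0072,.100),20.5)
"
```

```text
t 8.03 pos [ 0.5002 -0.0145  0.1064] yaw 20.3 tilt 1.62 gap 0.156 F [ 0.7  0.3 -2.6] T [-0.07  0.1   0.  ]
shift tool mm [14.8 -2.3  6.1] turn rad -0.003
```

Request:
{"fn": "apply_moves", "kwargs": {"moves": "0.014 -0.002 -0.005 0 1;0 0 0 0 1;0 0 0 0 1"}}

```text
time: 8.4
tcp_pos: [0.5134, -0.0094, 0.1106]
tool_rot: [-0.005, 0.985, 0.174, -0.014]
wrist_force: [0.2, 0.2, -3.8]
finger_gap: 0.154
```

```bash
python3 -c "
from h import *
to((.5131,-.0072,.070),20.5)
c=cam('top');crop(c,245,135,400,305,3.5,'pics/s1.png')
c=cam('side');crop(c,200,130,410,290,3.5,'pics/s1s.png')
"
```

```text
t 8.4 pos [ 0.5134 -0.0094  0.1106] yaw 20.08 tilt 1.68 gap 0.154 F [ 0.2  0.2 -3.8] T [-0.08  0.06 -0.02]
shift tool mm [ 1.5 -1.6 40.6] turn rad -0.007
```

View pics/s1.png

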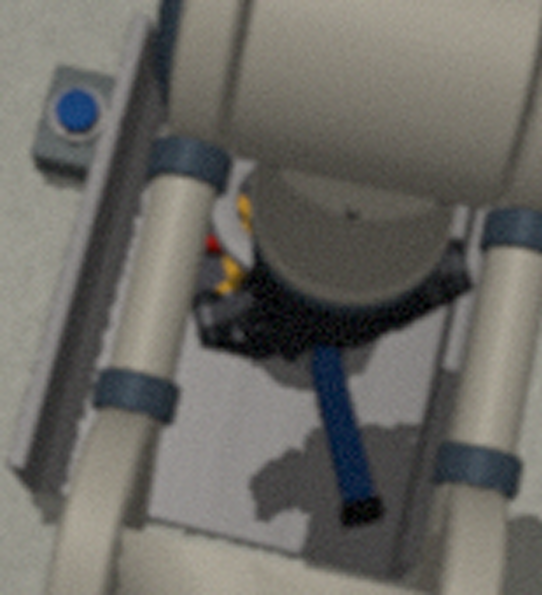

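View pics/s1s.png

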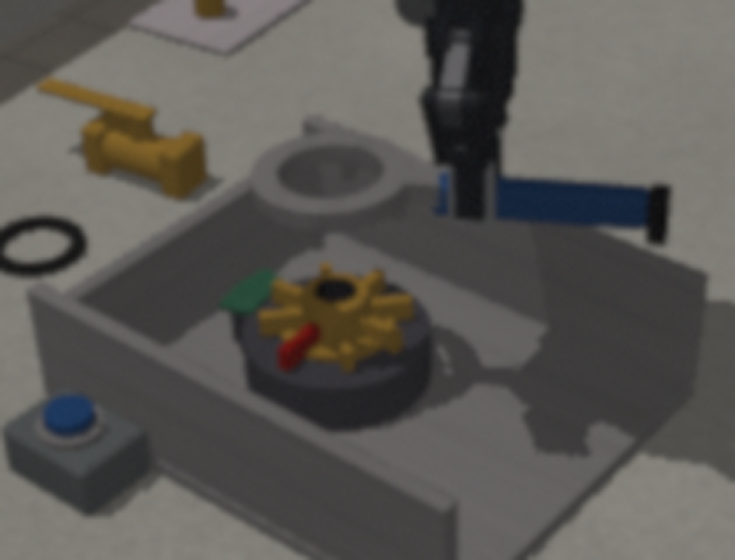

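```bash
python3 -c "
from h import *
a=cam('top');b=cam('side')
u=np.array((328,173.))/3.5+[200,130]-.36
print('ring',onz(b,u,.1374),onz(b,u,.1344))
F=lambda p:np.array(p)/3.5+[245,135]-.36
p,q=onz(a,F((326,360)),.133),onz(a,F((359,497)),.133); d=p-q; print(p,q,np.degrees(np.arctan2(d[1],d[0])))
s,R,y=st(); print(R.round(3)); to((.5131,-.0072,.070),20.5)
"
```

```text
ring [0.57944431 0.02034965 0.1374    ] [0.58225021 0.01640571 0.1344    ]
[ 0.50475117 -0.01172478  0.133     ] [ 0.43876935 -0.03577615  0.133     ] 20.027561105762036
[[ 0.939  0.343 -0.029]
 [ 0.344 -0.939  0.005]
 [-0.025 -0.015 -1.   ]]
t 8.6 pos [ 0.5132 -0.0092  0.1107] yaw 20.1 tilt 1.66 gap 0.158 F [-1.5 -0.1 -2.5] T [-0.11  0.17  0.  ]
shift tool mm [ 1.6 -1.3 40.7] turn rad -0.007
```

Request:
{"fn": "apply_moves", "kwargs": {"moves": "0.002 -0.0015 0.025 0 1;0 0 0.015 0 1;0 0 0 0 1"}}

```text
time: 8.98
tcp_pos: [0.5136, -0.0072, 0.0703]
tool_rot: [-0.005, 0.985, 0.174, -0.013]
wrist_force: [-0.2, -0.5, -3.8]
finger_gap: 0.155
```

```bash
python3 -c "
from h import *
to((.5129,-.0067,.040),20.5)
c=cam('side');crop(c,230,150,390,270,5,'pics/s2s.png')
s,R,y=st();print(s['tcp_pos']+.072*R[:,0])
"
```

```text
t 8.97 pos [ 0.5136 -0.0072  0.0703] yaw 20.08 tilt 1.59 gap 0.155 F [-0.2 -0.5 -3.8] T [-0.03  0.05 -0.02]
shift tool mm [ 0.3 -0.2 30.3] turn rad -0.007
[0.58158644 0.01752532 0.06949826]
```

View pics/s2s.png

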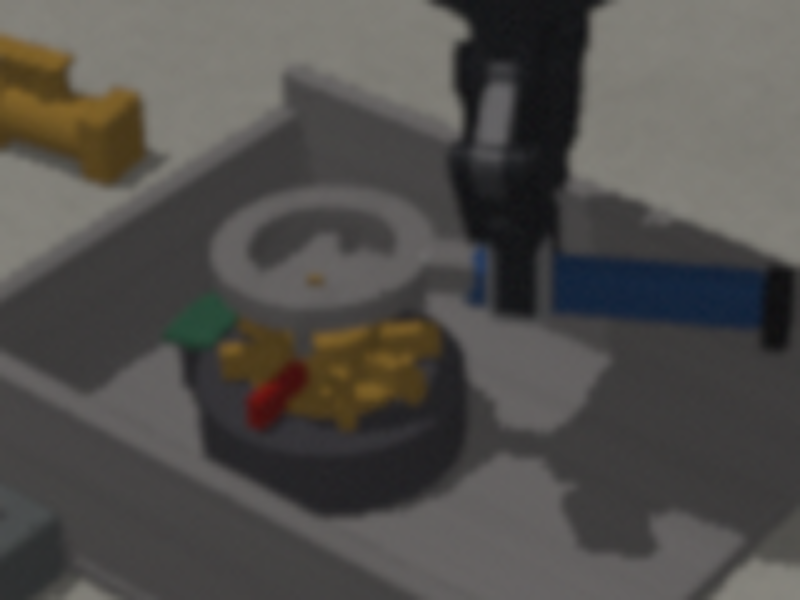

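The ring is above the nut, and the near pin at about (325,310) sits between the red lug and the next lug. Continuing down.

Request:
{"fn": "apply_moves", "kwargs": {"moves": "0 0 0.01 0 1;0 0 0.008 0 1;0 0 0.005 0 1;0 0 0 0 1"}}

```text
time: 9.52
tcp_pos: [0.5142, -0.0072, 0.0483]
tool_rot: [-0.004, 0.985, 0.174, -0.011]
wrist_force: [0.9, -0.2, -4.1]
finger_gap: 0.156
```

```bash
python3 -c "
from h import *
to((.5129,-.0067,.040),20.5)
c=cam('side');crop(c,230,150,390,270,5,'pics/s3s.png')
s,R,y=st();print(s['tcp_pos']+.072*R[:,0])
"
```

```text
t 9.53 pos [ 0.5142 -0.0072  0.0483] yaw 20.07 tilt 1.37 gap 0.156 F [ 0.9 -0.2 -4.1] T [-0.01  0.16 -0.04]
shift tool mm [-0.9 -0.9  8.3] turn rad -0.007
[0.58203112 0.01745624 0.04720516]
```

View pics/s3s.png

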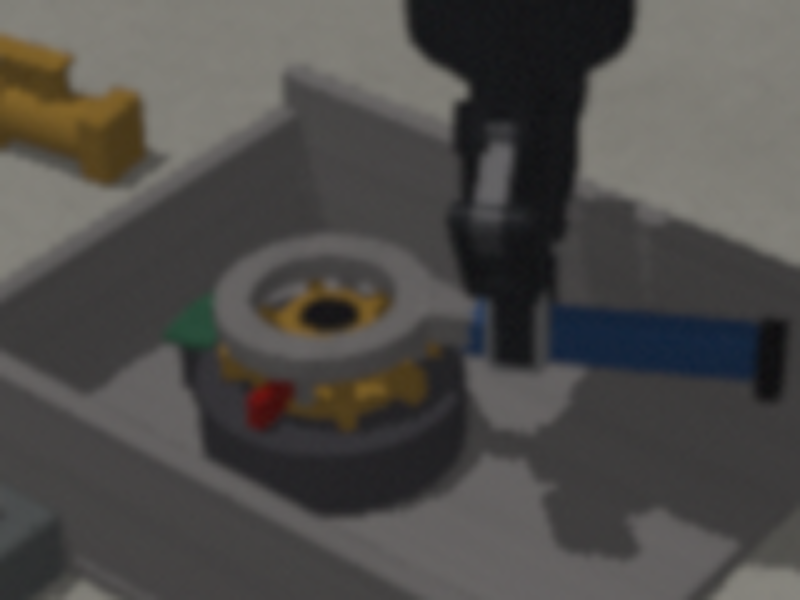

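```bash
python3 -c "
from h import *
c=cam('side');b=c
F=lambda p:np.array(p)/5+[230,150]-.4
print('boss',onz(b,F((330,314)),.064))
for p in((322,300),(322,297)): print('ring',onz(b,F(p),.0725),onz(b,F(p),.0745))
to((.5129,-.0067,.040),20.5)
"
```

```text
boss [0.58136324 0.01561886 0.064     ]
ring [0.58173436 0.01962226 0.0725    ] [0.58009841 0.02191173 0.0745    ]
ring [0.5827659  0.01808845 0.0725    ] [0.5811258  0.02038408 0.0745    ]
t 9.62 pos [ 0.5146 -0.0073  0.049 ] yaw 20.07 tilt 1.31 gap 0.159 F [ 0.7  0.3 -3. ] T [-0.05  0.09 -0.03]
shift tool mm [-1.2 -1.   9. ] turn rad -0.007
```

Request:
{"fn": "apply_moves", "kwargs": {"moves": "-0.002 0.001 0.004 0 1;0 0 0.004 0 1;0 0 0.003 0 1;0 0 0 0 1"}}

```text
time: 10.12
tcp_pos: [0.5143, -0.0091, 0.0409]
tool_rot: [-0.004, 0.985, 0.174, -0.008]
wrist_force: [-2.0, 0.7, 1.7]
finger_gap: 0.158
```

```bash
python3 -c "
from h import *
to((.5129,-.0067,.040),20.5)
c=cam('side');crop(c,230,150,390,270,5,'pics/s4s.png')
s,R,y=st();print(s['tcp_pos']+.072*R[:,0])
"
```

```text
t 10.12 pos [ 0.5143 -0.0091  0.0409] yaw 20.07 tilt 1.02 gap 0.158 F [-2.   0.7  1.7] T [0.07 0.06 0.07]
shift tool mm [-0.5 -2.7  0.9] turn rad -0.007
[0.58207088 0.01562546 0.03979653]
```

View pics/s4s.png

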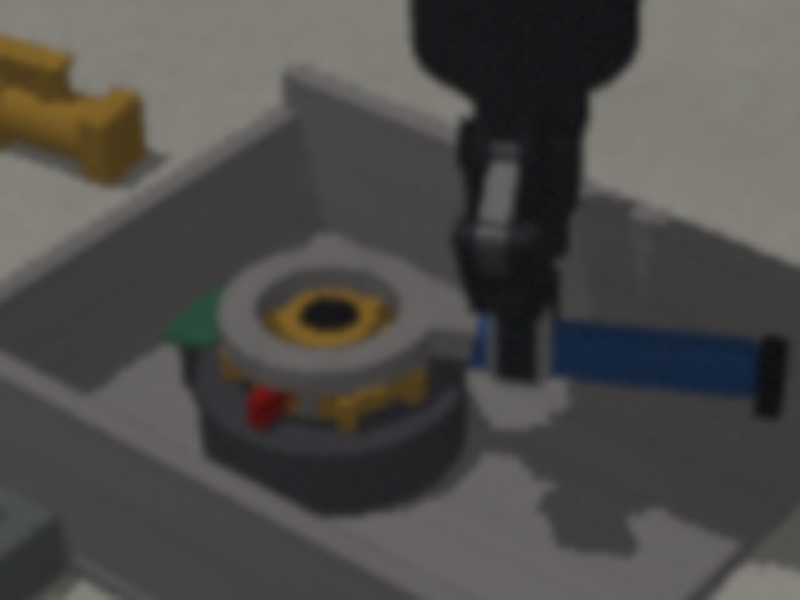

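The wrench is down on the nut: the pin sits between lugs, underside about 43 mm, with light contact force. Starting the first stroke.

Request:
{"fn": "apply_moves", "kwargs": {"moves": "0.0003 -0.006 0 0.08 1;0.0004 -0.0072 0 0.1 1;0.0004 -0.0072 0 0.1 1;0.0004 -0.0072 0 0.1 1;0 0 0 0 1"}}

```text
time: 10.8
tcp_pos: [0.5094, 0.0191, 0.0413]
tool_rot: [-0.002, 1.0, -0.019, -0.009]
wrist_force: [-2.5, 1.3, 1.3]
finger_gap: 0.159
```

```bash
cat > c.py <<'E'
from h import *
s,R,y=st(); h=s['tcp_pos']+.072*R[:,0]
print("head",h.round(4),"jig angle",round(y+6.1,1)); to(s['tcp_pos'],y)
N=np.array([.5815,.0165]); e=np.array([*(N-h[:2]),.040-s['tcp_pos'][2]]); print("err head in tool mm",(R.T@e*1000).round(1))
E
python3 c.py;python3 -c "
from h import *
c=cam('side');crop(c,230,150,390,270,5,'pics/s5s.png')"
```

```text
head [0.5814 0.0163 0.04  ] jig angle 3.9
t 10.8 pos [0.5094 0.0191 0.0413] yaw -2.23 tilt 1.08 gap 0.159 F [-2.5  1.3  1.3] T [0.06 0.13 0.04]
shift tool mm [0. 0. 0.] turn rad 0.0
err head in tool mm [ 0.1 -0.2  1.3]
```

View pics/s5s.png

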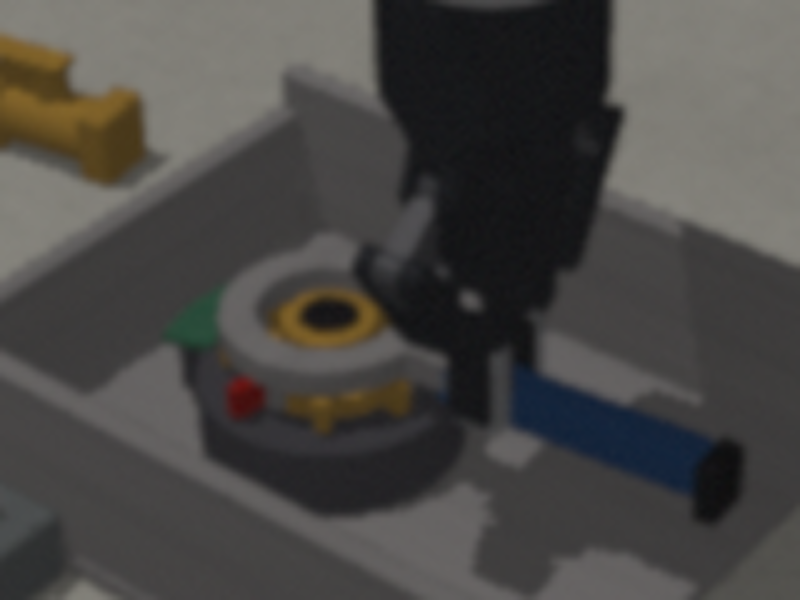

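The red lug has moved clockwise to (245,397), and the ring is still centred on the boss. Continuing the stroke.

Request:
{"fn": "apply_moves", "kwargs": {"moves": "0.0003 -0.0065 0 0.09 1;0.0004 -0.0072 0 0.1 1;0.0004 -0.0072 0 0.1 1;0.0004 -0.0072 0 0.1 1;0.0004 -0.0072 0 0.1 1;0 0 0 0 1"}}

```text
time: 11.6
tcp_pos: [0.5185, 0.053, 0.0415]
tool_rot: [-0.0, 0.965, -0.261, -0.011]
wrist_force: [-3.1, 1.3, 0.1]
finger_gap: 0.16
```

```bash
python3 c.py;python3 -c "
from h import *
c=cam('side');crop(c,230,150,390,270,5,'pics/s6s.png')
c=cam('top');crop(c,245,135,400,305,3.5,'pics/s6.png')"
```

```text
head [0.5807 0.0167 0.0399] jig angle -24.2
t 11.6 pos [0.5185 0.053  0.0415] yaw -30.3 tilt 1.27 gap 0.16 F [-3.1  1.3  0.1] T [0.19 0.14 0.03]
shift tool mm [0. 0. 0.] turn rad 0.0
err head in tool mm [ 0.8 -0.2  1.5]
```

View pics/s6s.png

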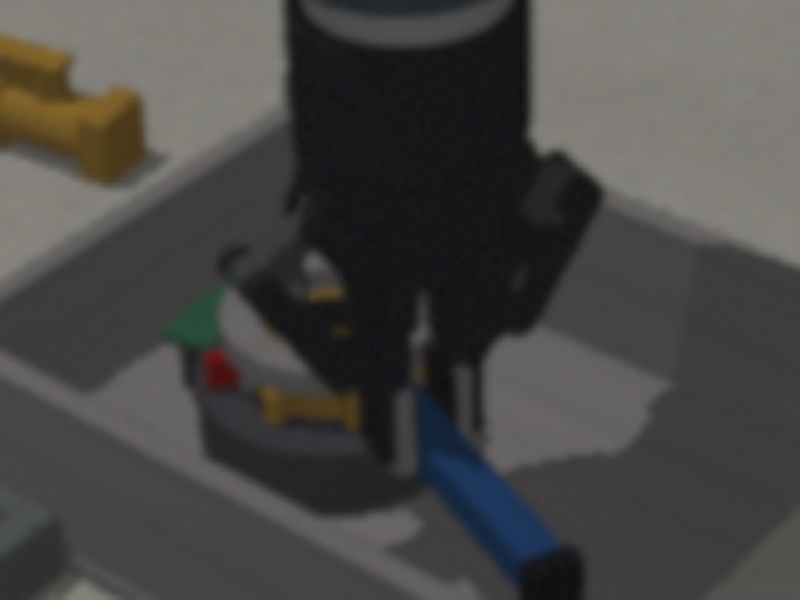

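View pics/s6.png

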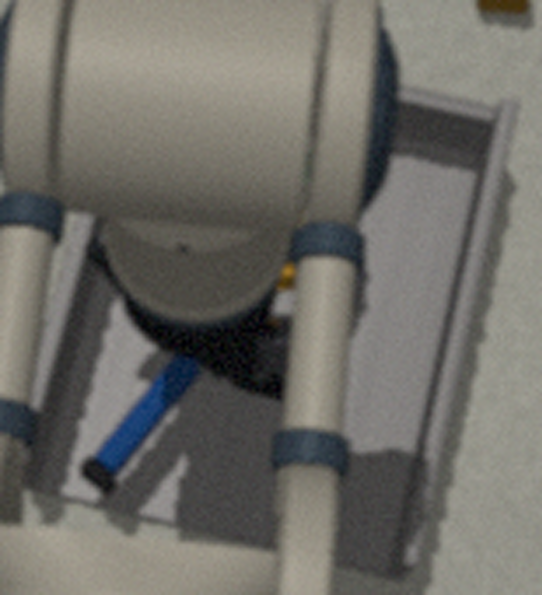

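```bash
cat > red.py <<'E'
from h import *
b=cam('side')
hsv=cv2.cvtColor(b["color"],cv2.COLOR_RGB2HSV)
m=cv2.inRange(hsv,(0,150,50),(8,255,255))|cv2.inRange(hsv,(172,150,50),(179,255,255)); m[:190]=0;m[260:]=0;m[:,:240]=0;m[:,330:]=0
ys,xs=np.nonzero(m); u=(xs.mean(),ys.mean()); p=onz(b,u,.049); d=p[:2]-[.5812,.0168]
an=np.degrees(np.arctan2(d[1],d[0]))+6.1; print(len(xs),u,"r",np.linalg.norm(d),"ang jig",an,"turn rad",np.radians(94.5-an))
E
python3 red.py
```

```text
27 (np.float64(273.48148148148147), np.float64(223.66666666666666)) r 0.041279022709706285 ang jig 55.02270474579806 turn rad 0.6890087819677557
```

Request:
{"fn": "apply_moves", "kwargs": {"moves": "0.001 -0.0045 0 0.05 1;0 -0.003 0 0.04 1;0 0 0 0 1"}}

```text
time: 12.12
tcp_pos: [0.5217, 0.0584, 0.0415]
tool_rot: [0.0, 0.953, -0.303, -0.013]
wrist_force: [-3.0, 3.1, 1.5]
finger_gap: 0.156
```

```bash
python3 c.py;python3 red.py
```

```text
head [0.5805 0.0168 0.0398] jig angle -29.2
t 12.12 pos [0.5217 0.0584 0.0415] yaw -35.31 tilt 1.45 gap 0.156 F [-3.   3.1  1.5] T [0.22 0.16 0.08]
shift tool mm [0. 0. 0.] turn rad 0.0
err head in tool mm [ 1.1 -0.3  1.5]
24 (np.float64(272.9166666666667), np.float64(222.45833333333334)) r 0.04160869600044906 ang jig 49.72164479773084 turn rad 0.7815297319071283
```

Request:
{"fn": "apply_moves", "kwargs": {"moves": "0.001 0.002 0 -0.03 1;0 0 -0.01 0 1;0 0 -0.012 0 1;0 0 -0.012 0 1;0 0 0 0 1"}}

```text
time: 12.8
tcp_pos: [0.5226, 0.0542, 0.0771]
tool_rot: [0.001, 0.958, -0.288, -0.012]
wrist_force: [-0.4, 0.3, -3.6]
finger_gap: 0.156
```

```bash
python3 c.py;python3 red.py;python3 -c "
from h import *
c=cam('side');crop(c,230,130,390,250,5,'pics/s7s.png')"
```

```text
head [0.5826 0.0146 0.0755] jig angle -27.3
t 12.8 pos [0.5226 0.0542 0.0771] yaw -33.43 tilt 1.41 gap 0.156 F [-0.4  0.3 -3.6] T [ 0.04  0.14 -0.02]
shift tool mm [0. 0. 0.] turn rad 0.0
err head in tool mm [-1.2 -1.3 37.2]
88 (np.float64(277.79545454545456), np.float64(221.38636363636363)) r 0.03256342466448378 ang jig 47.48682547714411 turn rad 0.8205346872385494
```

View pics/s7s.png

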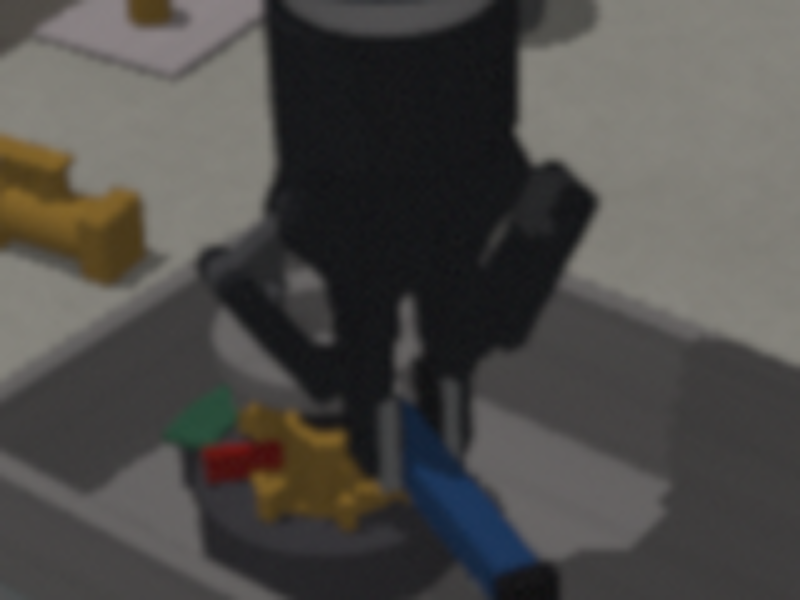

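Lifted clear: the nut is fully visible and the red lug reads about 0.80 rad. Mid-gap is now at about +26.5° jig. Swinging back.

Request:
{"fn": "apply_moves", "kwargs": {"moves": "0 0.006 0 -0.09 1;0.0004 0.0075 0 -0.104 1;0.0004 0.0075 0 -0.104 1;0.0004 0.0075 0 -0.104 1;0.0004 0.0075 0 -0.104 1;0.0004 0.0075 0 -0.104 1;0.0004 0.0075 0 -0.104 1;0.0004 0.0075 0 -0.104 1;0.0004 0.0075 0 -0.104 1;0 0 0 0 1"}}

```text
time: 14.15
tcp_pos: [0.5106, -0.0107, 0.0682]
tool_rot: [-0.006, 0.983, 0.184, -0.018]
wrist_force: [1.0, 0.0, -3.7]
finger_gap: 0.157
```

```bash
python3 c.py;python3 red.py;python3 -c "
from h import *
c=cam('side');crop(c,230,130,390,250,5,'pics/s8s.png')
c=cam('top');crop(c,245,135,400,305,3.5,'pics/s8.png')"
```

```text
head [0.5777 0.0153 0.0658] jig angle 27.3
t 14.15 pos [ 0.5106 -0.0107  0.0682] yaw 21.17 tilt 2.2 gap 0.157 F [ 1.   0.  -3.7] T [-0.09  0.12  0.  ]
shift tool mm [0. 0. 0.] turn rad 0.0
err head in tool mm [ 4.9  0.7 28.1]
91 (np.float64(277.7802197802198), np.float64(221.4945054945055)) r 0.03262605410881393 ang jig 48.04913767278359 turn rad 0.810720488000522
```

View pics/s8s.png

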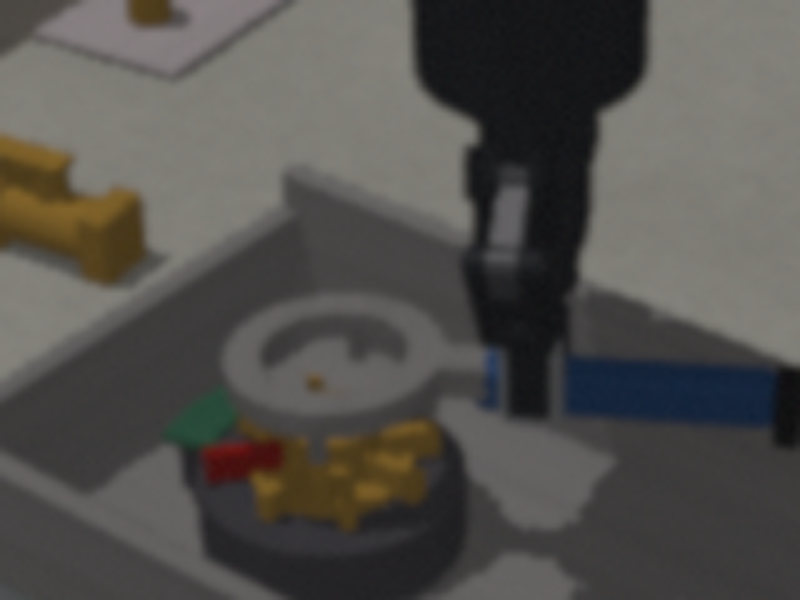

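View pics/s8.png

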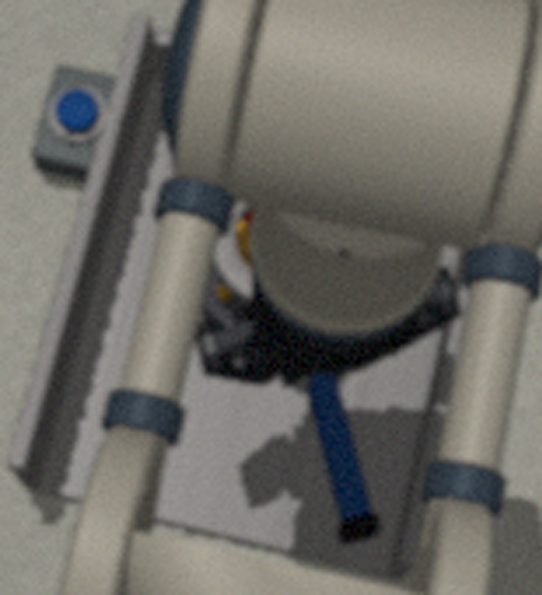

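Swing-back is fine at +27.3° jig with the nut unmoved. The head is 4–5 mm short, so I'll correct that and descend.

Request:
{"fn": "apply_moves", "kwargs": {"moves": "0.005 0.0005 0 0 1;0.0005 0 0.009 0 1;0.0005 0 0.008 0 1;0 0 0 0 1"}}

```text
time: 14.8
tcp_pos: [0.5158, -0.0075, 0.0495]
tool_rot: [-0.006, 0.983, 0.183, -0.019]
wrist_force: [-0.4, 0.2, -3.5]
finger_gap: 0.154
```

```bash
python3 c.py;python3 -c "
from h import *
c=cam('side');crop(c,230,130,390,250,5,'pics/s9s.png')"
```

```text
head [0.5829 0.0184 0.047 ] jig angle 27.2
t 14.8 pos [ 0.5158 -0.0075  0.0495] yaw 21.09 tilt 2.23 gap 0.154 F [-0.4  0.2 -3.5] T [-0.08  0.15 -0.04]
shift tool mm [0. 0. 0.] turn rad 0.0
err head in tool mm [-1.7  1.4  9.5]
```

View pics/s9s.png

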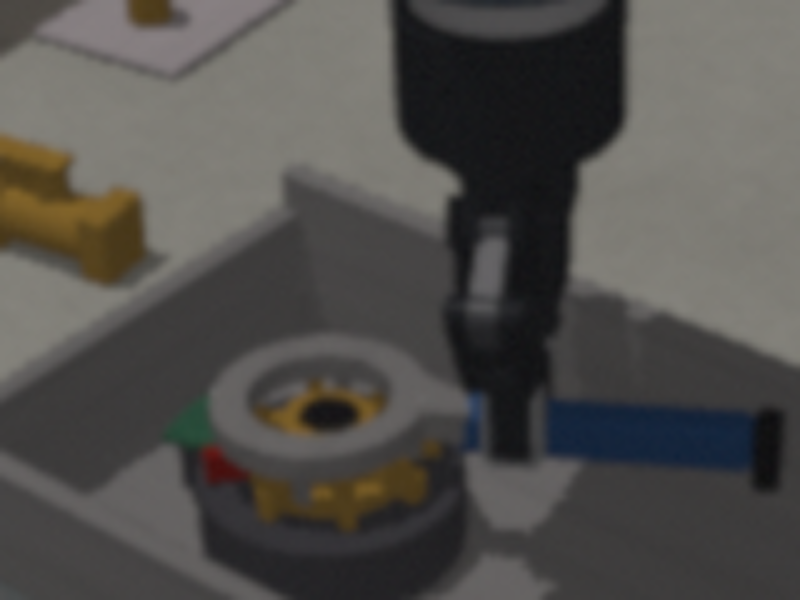

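Request:
{"fn": "apply_moves", "kwargs": {"moves": "-0.002 0.0012 0.003 0 1;0 0 0.004 0 1;0 0 0.003 0 1;0 0 0 0 1"}}

```text
time: 15.35
tcp_pos: [0.5154, -0.0096, 0.0424]
tool_rot: [-0.005, 0.983, 0.183, -0.016]
wrist_force: [-1.9, 0.5, 1.4]
finger_gap: 0.157
```

```bash
python3 c.py;python3 -c "
from h import *
c=cam('side');crop(c,230,130,390,250,5,'pics/s10s.png')"
```

```text
head [0.5825 0.0163 0.0403] jig angle 27.2
t 15.35 pos [ 0.5154 -0.0096  0.0424] yaw 21.07 tilt 1.95 gap 0.157 F [-1.9  0.5  1.4] T [0.15 0.04 0.13]
shift tool mm [0. 0. 0.] turn rad 0.0
err head in tool mm [-0.8 -0.6  2.4]
```

View pics/s10s.png

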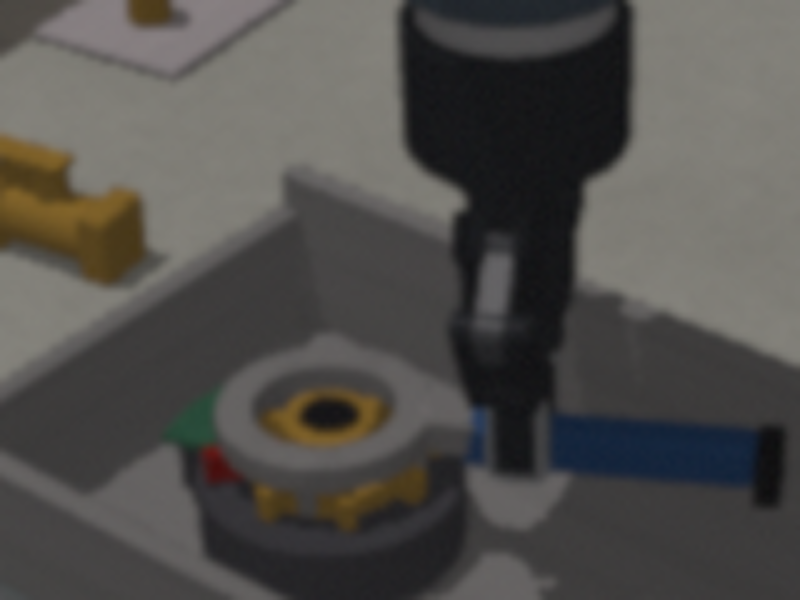

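It's reseated with the pin between lugs. Second stroke.

Request:
{"fn": "apply_moves", "kwargs": {"moves": "0.0003 -0.006 0 0.08 1;0.0004 -0.0072 0 0.1 1;0.0004 -0.0072 0 0.1 1;0.0004 -0.0072 0 0.1 1;0 0 0 0 1"}}

```text
time: 16.02
tcp_pos: [0.5091, 0.0183, 0.0433]
tool_rot: [-0.002, 1.0, -0.011, -0.018]
wrist_force: [-1.7, 0.1, 0.4]
finger_gap: 0.157
```

```bash
python3 c.py;python3 red.py; python3 -c "
from h import *
c=cam('side');crop(c,230,130,390,250,5,'pics/s11s.png')"
```

```text
head [0.581  0.0167 0.0406] jig angle 4.8
t 16.02 pos [0.5091 0.0183 0.0433] yaw -1.26 tilt 2.13 gap 0.157 F [-1.7  0.1  0.4] T [0.01 0.08 0.09]
shift tool mm [0. 0. 0.] turn rad 0.0
err head in tool mm [0.6 0.2 3.2]
16 (np.float64(272.0625), np.float64(219.75)) r 0.04286957525248484 ang jig 38.31820639802177 turn rad 0.9805572780304047
```

View pics/s11s.png

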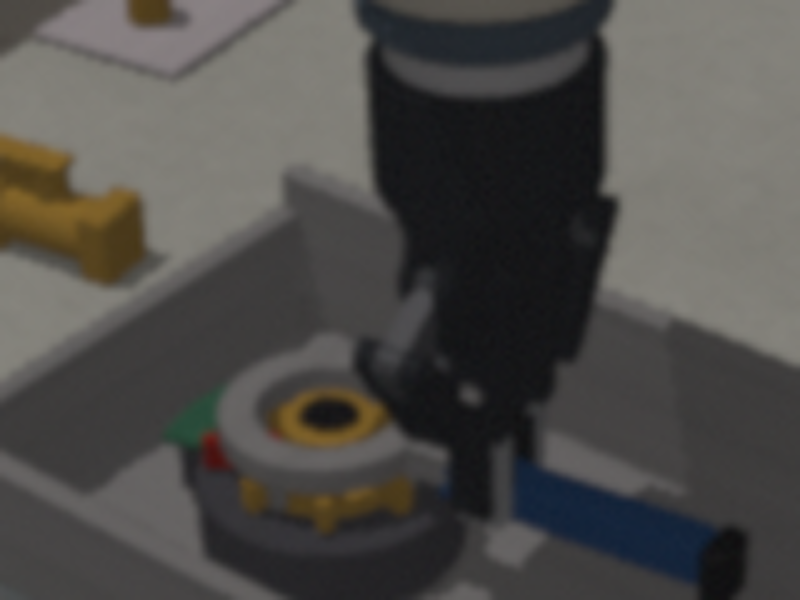

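Request:
{"fn": "apply_moves", "kwargs": {"moves": "0.0008 -0.0062 0.0005 0.085 1;0.0004 -0.0072 0.0003 0.1 1;0.0004 -0.0072 0.0003 0.1 1;0.0004 -0.0072 0.0003 0.1 1;0.0004 -0.0055 0 0.07 1;0 0 0 0 1"}}

```text
time: 16.88
tcp_pos: [0.5167, 0.0504, 0.0432]
tool_rot: [0.002, 0.971, -0.237, -0.021]
wrist_force: [-2.7, 1.7, 0.9]
finger_gap: 0.158
```

```bash
python3 c.py;python3 red.py; python3 -c "
from h import *
c=cam('side');crop(c,230,130,390,250,5,'pics/s12s.png')"
```

```text
head [0.5806 0.0172 0.0404] jig angle -21.4
t 16.88 pos [0.5167 0.0504 0.0432] yaw -27.46 tilt 2.37 gap 0.158 F [-2.7  1.7  0.9] T [0.11 0.18 0.02]
shift tool mm [0. 0. 0.] turn rad 0.0
err head in tool mm [1.3 0.2 3.2]
6 (np.float64(284.1666666666667), np.float64(214.16666666666666)) r 0.027370897671513884 ang jig 0.4830042799234011 turn rad 1.6409061281487536
```

View pics/s12s.png

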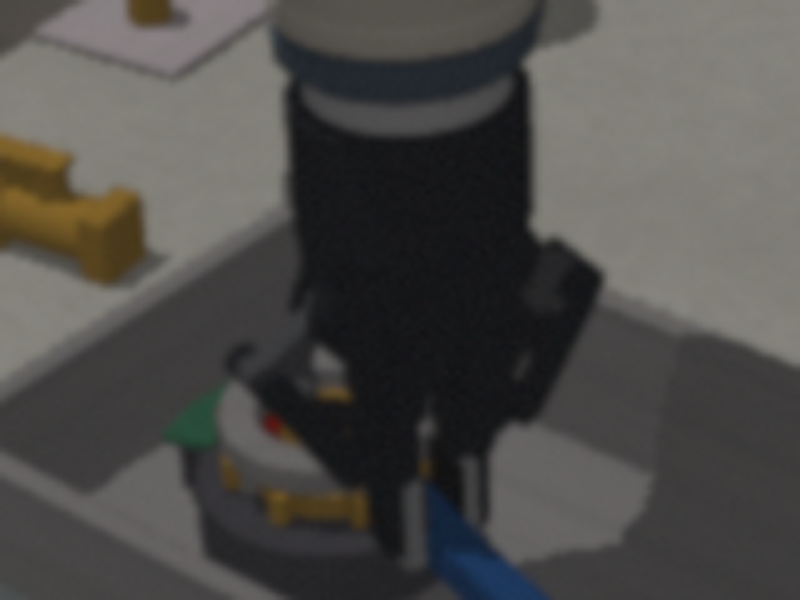

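The angle relation gives a turn of about 1.44 rad, and the red lug now sits under the ring facing the green sector. Releasing.

Request:
{"fn": "apply_moves", "kwargs": {"moves": "0 0 0 0 0.6;0 0 0 0 0.3;0 0 0 0 -0.2;0 0 0 0 -0.2;0 0 0 0 -0.2"}}

```text
time: 17.6
tcp_pos: [0.518, 0.0489, 0.0432]
tool_rot: [0.002, 0.971, -0.237, -0.019]
wrist_force: [-0.3, -0.6, -0.7]
finger_gap: 0.599
```

```bash
python3 c.py; python3 -c "
from h import *
c=cam('side');crop(c,230,130,390,250,5,'pics/s13s.png')
c=cam('top');crop(c,245,135,400,305,3.5,'pics/s13.png')"
```

```text
head [0.5819 0.0158 0.0406] jig angle -21.3
t 17.6 pos [0.518  0.0489 0.0432] yaw -27.39 tilt 2.18 gap 0.599 F [-0.3 -0.6 -0.7] T [-0.02  0.01  0.  ]
shift tool mm [0. 0. 0.] turn rad 0.0
err head in tool mm [-0.5 -0.5  3.2]
```

View pics/s13s.png

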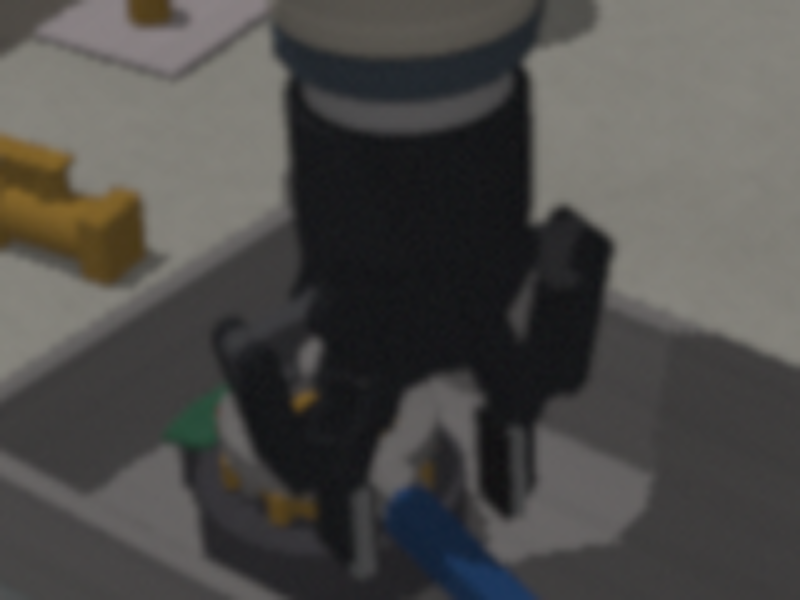

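View pics/s13.png

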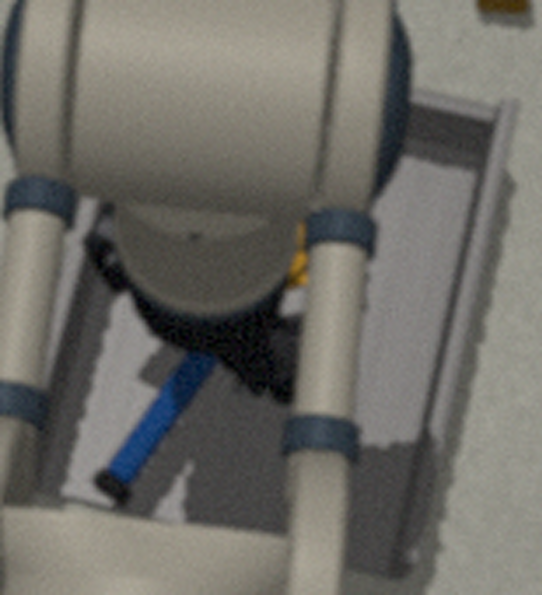

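The handle is free with a gap on both sides. Lifting straight up, then clear.

Request:
{"fn": "apply_moves", "kwargs": {"moves": "0 0 -0.015 0 -0.2;0 0 -0.025 0 -0.2;0 0 -0.04 0 -0.2;0 0 -0.05 0 -0.2;-0.04 0 -0.04 0 -0.2;-0.05 0 -0.02 0 -0.2;-0.04 0 0 0 -0.2;0 0 0 0 -0.2"}}

```text
time: 18.7
tcp_pos: [0.407, 0.1091, 0.2531]
tool_rot: [-0.001, 0.971, -0.237, -0.015]
wrist_force: [0.1, -0.4, 0.0]
finger_gap: 0.598
```

```bash
python3 c.py; python3 red.py; python3 -c "
from h import *
c=cam('side');crop(c,200,155,410,310,3.5,'pics/s14s.png')
c=cam('top');crop(c,245,135,400,305,3.5,'pics/s14.png')"
```

```text
head [0.4709 0.076  0.251 ] jig angle -21.3
t 18.7 pos [0.407  0.1091 0.2531] yaw -27.41 tilt 1.74 gap 0.598 F [ 0.1 -0.4  0. ] T [-0.01 -0.05 -0.02]
shift tool mm [0. 0. 0.] turn rad 0.0
err head in tool mm [131.9   0.6 209.3]
6 (np.float64(283.8333333333333), np.float64(214.66666666666666)) r 0.026891995859033433 ang jig 3.810920481508104 turn rad 1.5828230332006372
```

View pics/s14s.png

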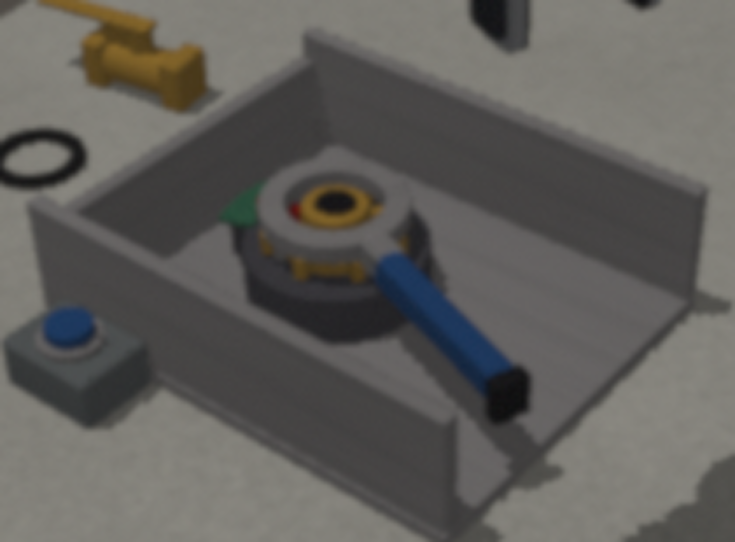

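View pics/s14.png

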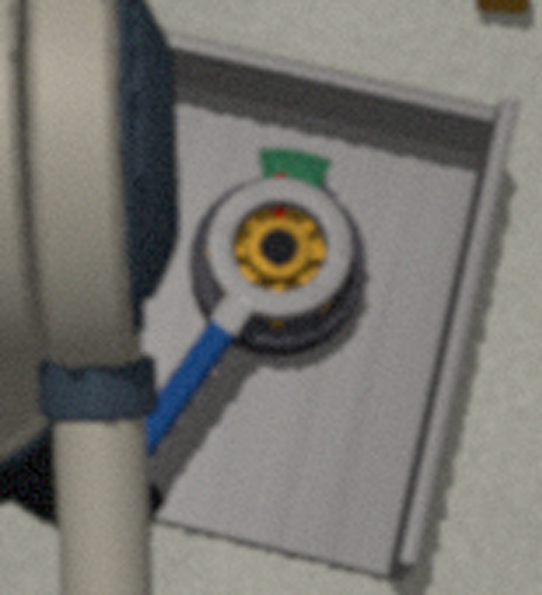

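```bash
python3 -c "
from h import *
a=cam('top');b=cam('side')
F=lambda p:np.array(p)/3.5+[245,135]-.36
bo=onz(a,F((279,246)),.064)
for p in((281,175),(279,211)):
    d=onz(a,F(p),.053)-bo; an=np.degrees(np.arctan2(d[1],d[0]))+6.1; print(np.linalg.norm(d[:2]),an,np.radians(94.5-an))
r=onz(a,F((281,247)),.066); print('boss',bo,'ring',r)
print('ring tri',tri2(a,b,F((281,247)),np.array((335,208))/3.5+[200,155]-.36))
h=cv2.cvtColor(b['color'],cv2.COLOR_RGB2HSV)
"
```

```text
0.04526648577674214 11.436318405159842 1.4497347326581753
0.023940846171880747 12.477094386693079 1.4315697650047445
boss [0.58222254 0.01943891 0.064     ] ring [0.58116801 0.01826341 0.066     ]
ring tri (array([0.58150986, 0.01793749, 0.06202993]), np.float64(0.0018741743768640703))
```

```bash
python3 -c "
from h import *
s=sense();print(s['wrist_force'].round(2),s['qd'].round(3)); print(workorder.sign_off())"
```

```text
[ 0.32 -0.1  -0.42] [-0.003  0.007  0.005 -0.001 -0.     0.001]
the job is handed in; nothing more can be done
None
```

I turned the lock nut into the green sector with two wrench strokes and handed the job in at about 19 s of the 58 s. The arm was stationary and clear of everything when I did.

**Strokes:** The first stroke took the nut to about 0.8 rad. I lifted the wrench clear, swung it back and reseated it one lug gap on. The second stroke took the nut to about 1.44 rad. I then released the wrench and lifted straight up.

**Last checks:**
- **Nut angle:** The red lug in the top view gave 1.43–1.45 rad, and the wrench angle gave about 1.44 rad. The sector starts at 1.25 rad.
- **Wrench seating:** The ring is centred on the nut within about 2 mm. The two camera views put its top at 62 mm, where a fully seated wrench would be at 66 mm. That 4 mm gap is about what this measurement can resolve.
- **Level:** I judged the wrench level from the pictures and did not measure the tilt.

**What failed or disagreed:**
- **First grasp:** It closed on top of the handle without moving the wrench. The real fingertips stand well over 10 mm higher than the reported TCP and tip reach imply. I regrasped lower, checking against the side camera.
- **Red lug from the side view:** At the end this gave about 1.6 rad from only 6 visible pixels. I trusted the top view instead.

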